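# Restock and cock the one-touch carton dispenser

## Task

Get the coffee corner's one-touch carton dispenser ready for the next guest: first take every used capsule out of its lane and drop it in the waste bin, then draw the sprung pusher back by its knob and leave it hooked on its hair-trigger catch. Load every loose stock carton from the counter into the lane ahead of the pusher, upright, in one straight row with the 50 mm side across the lane, the first flush against the front stop and each of the others flush against the one before, and leave the pusher cocked, not fired. Do not disturb the other things on the counter.

Things in the scene. Friction and masses are not known exactly. Their poses are not given: they have to be found in the camera images.
- dispenser: The dispenser, fixed: black base 350 mm long (y), 88 wide, with a lane along its y axis. Origin on the counter on the lane's centre line, y towards the front stop. Lane floor 6 mm above the counter, 60 mm wide between low walls at x = +-30 to +-34 mm, tops 14 mm above the counter. Front stop: inner face at y = +170 mm, 38 mm high. Rear wall: inner face at y = -105 mm, 30 mm high.
- pusher (a joint): Travel of the sprung pusher in m: 0 = home (sprung forward), grows as it is drawn back to -y of the dispenser, 0.100 = back stop. The spring pulls it forward with 3.6 N at home, 9 N at 0.088; let go, it snaps home. It hooks when drawn to 0.096 or more and eased forward: it then rests at about 0.088 without being held.
- knob_top (a point): Centre of the top of the pusher's upright black knob, 14 x 14 mm square, free from 43 to 85 mm above the counter; grip it from above either way round. Under it is the pusher: a steel plate 52 mm wide (x), 8 mm thick, top 43 mm up, its centre (and the knob's) at y = +16 mm minus the joint value in the dispenser's frame; a side pin at x = +46 mm runs into the catch.
- catch (a joint): Angle of the catch in rad: 0 = closed (its light spring returns it there); the passing pin swings it out to about 0.15 and it then falls closed before the pin; beyond about 0.07 the cocked pusher fires.
- catch_tip (a point): Top of the beak of the catch, the small steel lever beside the lane's rear end (x = +46 mm, y = -65 mm in the dispenser's frame, 45 mm above the counter). It pivots on a post 48 mm behind; a touch of 2 to 3 N on its black rear plate fires the pusher, so keep clear of it.
- bin: Waste bin, fixed, dark steel open box 150 x 150 mm, 75 mm high, walls 5 mm, open on top; origin at the centre of its underside.
- capsule0: Used coffee capsule, an aluminium cup 26 mm high, body 38 mm wide, flange 43 mm wide on top, 15 g, standing on the lane floor (one behind the pusher, where it blocks the draw, and one or two before it); origin at the centre of its underside. May be absent.
- capsule1: Used coffee capsule, an aluminium cup 26 mm high, body 38 mm wide, flange 43 mm wide on top, 15 g, standing on the lane floor (one behind the pusher, where it blocks the draw, and one or two before it); origin at the centre of its underside. May be absent.
- capsule2: Used coffee capsule, an aluminium cup 26 mm high, body 38 mm wide, flange 43 mm wide on top, 15 g, standing on the lane floor (one behind the pusher, where it blocks the draw, and one or two before it); origin at the centre of its underside. May be absent.
- carton0: Stock carton, upright plain cardboard box 50 (x) x 38 (y) x 40 mm high, 60 g; origin at the centre of its underside, z up. The several cartons are alike; some may be absent. Other boxes are not stock.
- carton1: Stock carton, upright plain cardboard box 50 (x) x 38 (y) x 40 mm high, 60 g; origin at the centre of its underside, z up. The several cartons are alike; some may be absent. Other boxes are not stock.
- carton2: Stock carton, upright plain cardboard box 50 (x) x 38 (y) x 40 mm high, 60 g; origin at the centre of its underside, z up. The several cartons are alike; some may be absent. Other boxes are not stock.
- carton3: Stock carton, upright plain cardboard box 50 (x) x 38 (y) x 40 mm high, 60 g; origin at the centre of its underside, z up. The several cartons are alike; some may be absent. Other boxes are not stock.
- carton4: Stock carton, upright plain cardboard box 50 (x) x 38 (y) x 40 mm high, 60 g; origin at the centre of its underside, z up. The several cartons are alike; some may be absent. Other boxes are not stock.
- cup: Bystander: white mug, 58 mm high, to be left alone.
- glass: Bystander: tumbler, 95 mm high, to be left alone.
- syrup: Bystander: amber bottle, 150 mm high, to be left alone.
- jar: Bystander: jar, 85 mm high, to be left alone.
Mind the look-alikes: they are no part of the job. What is shaped like the carton3 but black or pink is not meant.

How it is judged:
By the outcome, as a careful person would: the job done as asked, in the order asked, and still so for the second after the job is handed in, with the robot touching nothing.
Of capsule1, capsule2 only 1 to 2 are there at a start; the rules pass over those that are not, and their reading is None.
Of carton0, carton1, carton2, carton3, carton4 only 3 to 5 are there at a start; the rules pass over those that are not, and their reading is None.
At some moment in a run one of carton0, carton1, carton2, carton3, carton4 may be knocked a few centimetres aside while the robot is not near it.
It also fails if it takes over 210 s, if anything falls off the work surface, if the arm or the gripper's body presses on something with over 40 N, if the wrist force passes 120 N, or if a joint passes its speed limit or range.

## Robot

A 6-joint arm with a two-finger parallel gripper is mounted at the origin on the work surface. World frame = base frame: x ahead of the robot, y to its left, z up, the work surface at z = 0. Lengths are in mm, angles in rad, forces in N, time in s.
With the tool pointing down it reaches from about 275 to 1000 mm from the base axis. Payload 8.4 kg.
Tool frame: the origin (TCP) lies at the very end of the fingers, on their centre line; the grasp point (between the pads) lies 19 mm behind it; z points along the fingers, y is the line along which they close (so a half turn about z gives the same grasp; the last joint's range is limited). The gripper opens to 85 mm and grips with 20 to 120 N. Pads are 22 mm wide; open, the fingers measure 114 mm over their backs; the gripper's body (76 mm by 85 mm) begins 54 mm behind the grasp point. The pads swing forward as they close: fully open they stand 13 mm farther back than shut.
Start: joints at [1.343, 0.353, 1.633, -0, 1.155, -0.002], TCP at [139.927, 609.137, 231.281] pointing down, gripper open.
Joint ranges: [-2.63, 2.63], [-0.92, 2.1], [0.06, 2.66], [-1.3, 4.44], [0, 2.69], [-3.02, 3.02]. Speed limits (rad/s): [2.22, 2.22, 2.79, 3.14, 3.14, 3.14].

## Interface

Orientations are given as [roll, pitch, yaw] about the fixed x, y, z axes, in that order (R = Rz(yaw) Ry(pitch) Rx(roll)).
In Python, from rig import r, vision gives the robot as it stands. The module is installed in compiled form; this text tells all that it offers.
- The arm moves only by the tool play_rows, never from a script. Its argument "steps" is a list of rows, each an object with "delta_pos": the shift along the tool's x, y, z in cm, a list of three; "yaw": the turn about the tool's z in rad; "jaw": the opening in per cent of the stroke, from 0 (shut) to 100 (fully open). A call has exactly 8 rows; each row is the pose to reach, as a shift and turn from the pose commanded when the call began, along the tool's axes at that moment; what a row does not reach only later rows make up. A row lasts 1/10 s, in which the tool goes at most 50 mm and 8.59 degrees, less where a joint would pass 70% of its speed; a pose out of reach is approached as far as the arm can. A call with a gripper value outside its range is refused whole. The fingers move at their own pace and stop on an object; "grip_force" is the grip in N (left out, the last holds). Time passes only in rows, so rows that repeat a pose let the fingers close, or fill a call up. It gives the time, the measured TCP pose, the force, the opening and the grip force at its end, in the units of the state.
- r.sense(): the state, without advancing time (a new reading comes with each control period).
- vision.grab_frame(name): name is "scene" or "top" or "wrist"; returns (picture, depth): 480x640x3 uint8, red, green, blue; 480x640 float32, mm along the optical axis (not along the pixel's ray), 0 where there is no reading.
- vision.calibration(name): a dict with "mtx" (3x3 intrinsics, pixels), "extrinsics" (4x4, takes a point from camera to world coordinates). Camera axes: x right, y down, z forward; pixel columns grow to the right and rows downward; lengths in mm; the calibration is good to about 2 mm. A picture is of the moment at which its call begins: read the wrist's pose just before it. calibration takes no time and is no camera call; for the wrist camera it gives the pose at the moment of the call.
- r.sign_off(): hands the job in; it is judged then, once.
Trained networks look in the newest picture that a camera, given by its name, has taken for a name from the list of things; names that differ only in an ending like _2 or _b are one class to them, and where a whole thing is asked for, a point or a joint stands for the part that bears it (a point fixed in the world has none). Each returns a list of dicts, best first, with "conf" (0 to 1); they miss things now and then, are a little off and sometimes report something else, mostly with a low value. They report only what shows in the picture. A call takes as long as a camera call. They do not tell look-alikes from the thing itself.
- vision.cut_out(camera, thing): "region" (480x640 bool, what is visible of it) and "uv" ([column, row] in pixels, amid what is visible of it).
- vision.landmark_of(camera, thing): "uv" ([column, row] in pixels: a listed point, or the origin of a listed thing).
The state is a dict: "clock": time; "qpos": joint angles; "qvel": joint speeds; "joint_efforts": joint torques, N m; "eef_pos": TCP position; "tcp_rot": TCP orientation; "contact_force": force on the tool from outside, world axes, zero at the start; "wrist_torque": the same for the moment, N m; "opening": opening from 0.0 (shut) to 1.0 (fully open); "grasp_force": force on a finger pad.
Only numpy, scipy, OpenCV 4.12 (cv2) and the standard library are available. Lean on these libraries where they do the work, as an engineer would, in place of code of your own. Each camera call takes 0.05 s, during which the arm holds its last target. There are 200 camera calls.

## Working session

There is one attempt and no reset: what is moved stays moved. The work goes in short steps, Python scripts to look and compute and a tool call to move; the robot and the scene stay as the last step left them, time stands still between calls to the robot, and variables do not carry over. Pictures are saved under pics/ and viewed, at most 14 in all, crops included, and the job is handed in when it is done.

Besides the shell and the picture viewer there is one more tool, called as a command line: name --argument value ..., lists and objects as JSON in quotes. play_rows: Moves the arm, as the interface text tells. Its arguments: {"type":"object","properties":{"steps":{"type":"array"},"grip_force":{"type":"number"}},"required":["steps"]}

```bash
ls; mkdir -p pics; cat > h.py <<'E'
import numpy as np, cv2
from rig import r, vision
def save(n,img): cv2.imwrite('pics/'+n,cv2.cvtColor(img,cv2.COLOR_RGB2BGR))
def world(cam,depth):
    c=vision.calibration(cam);K=np.array(c['mtx']);T=np.array(c['extrinsics'])
    v,u=np.mgrid[:480,:640]
    P=np.stack([(u-K[0,2])/K[0,0]*depth,(v-K[1,2])/K[1,1]*depth,depth],-1)
    return P@T[:3,:3].T+T[:3,3]
def onplane(cam,uv,z):
    c=vision.calibration(cam);K=np.array(c['mtx']);T=np.array(c['extrinsics'])
    d=T[:3,:3]@np.linalg.inv(K)@np.array([uv[0],uv[1],1.]);o=T[:3,3]
    return o+d*(z-o[2])/d[2]
E
python3 - <<'E'
from h import *
s=r.sense();print({k:np.round(v,3) for k,v in s.items()})
for c in ['top','scene']:
    im,d=vision.grab_frame(c);save(c+'0.png',im);np.save(c+'0.npy',d)
    P=world(c,d)
    for t in ['dispenser','knob_top','catch_tip','bin','capsule0','carton0','cup','glass','syrup','jar']:
        for x in vision.cut_out(c,t)[:7]:
            m=x['region']&(d>0)
            if m.sum()<5: continue
            q=P[m];top=np.percentile(q[:,2],95);q2=q[q[:,2]>top-6]
            print(c,t,round(x['conf'],2),np.round(x['uv']),m.sum(),'topz',round(top),'c',np.round(q2.mean(0)),np.round(cv2.minAreaRect(q2[:,:2].astype(np.float32))[1:][0]),round(cv2.minAreaRect(q2[:,:2].astype(np.float32))[2]), im[m].mean(0).round())
E
```

```text
pics
{'clock': np.float64(0.0), 'qpos': array([ 1.343,  0.354,  1.634, -0.   ,  1.155, -0.002]), 'qvel': array([-0.002, -0.001, -0.001,  0.002,  0.001,  0.002]), 'joint_efforts': array([ 2.0000e-03, -6.0524e+01, -3.4206e+01,  0.0000e+00,  9.0000e-03,
       -0.0000e+00]), 'eef_pos': array([139.818, 608.686, 230.573]), 'tcp_rot': array([-3.14 , -0.   ,  2.916]), 'contact_force': array([-0.142, -0.113, -0.412]), 'wrist_torque': array([ 0.034, -0.083, -0.01 ]), 'grasp_force': np.float64(0.0), 'opening': np.float64(0.999)}
top dispenser 0.56 [315. 198.] 5366 topz 38 c [677.  31.  45.] [ 92. 356.] 3 [32. 32. 31.]
top catch_tip 0.55 [352. 179.] 167 topz 50 c [710. -71.  47.] [20. 98.] 5 [48. 48. 47.]
top bin 0.95 [176. 270.] 4473 topz 74 c [490. 353.  73.] [152. 150.] 73 [45. 47. 44.]
top bin 0.34 [325. 202.] 257 topz 36 c [657. -13.  33.] [42. 40.] 58 [78. 81. 83.]
top capsule0 0.57 [327. 200.] 236 topz 36 c [657. -13.  33.] [39. 40.] 89 [83. 86. 89.]
top capsule0 0.52 [286. 209.] 193 topz 36 c [646.  93.  33.] [38. 34.] 0 [82. 86. 88.]
top carton0 0.96 [446. 320.] 398 topz 43 c [ 367. -2
[... 2226 characters left out ...]
68.] 520 topz 43 c [ 368. -296.   42.] [42. 50.] 29 [10. 10. 10.]
scene cup 0.97 [161. 207.] 944 topz 61 c [ 562. -343.   61.] [142.  65.] 60 [119. 104.  94.]
scene cup 0.73 [513. 294.] 8553 topz 76 c [498. 354.  75.] [150. 154.] 73 [33. 32. 32.]
scene glass 0.79 [476. 368.] 2498 topz 96 c [684. 322.  95.] [65. 67.] 80 [119. 124. 112.]
scene syrup 0.64 [123. 234.] 1900 topz 151 c [ 666. -349.  151.] [27. 26.] 26 [99. 78. 58.]
scene jar 0.72 [181. 236.] 1481 topz 88 c [ 613. -261.   87.] [56. 54.] 85 [116. 114. 105.]
scene jar 0.48 [439. 254.] 715 topz 43 c [443. 207.  41.] [38. 53.] 85 [117.  88.  57.]
scene jar 0.46 [278. 204.] 582 topz 44 c [ 437. -151.   42.] [53. 38.] 11 [118.  89.  58.]
```

```bash
python3 - <<'E'
from h import *
a=cv2.imread('pics/top0.png');cv2.imwrite('pics/t0c.png',cv2.resize(a[130:350,150:510],None,fx=2.2,fy=2.2))
b=cv2.imread('pics/scene0.png');cv2.imwrite('pics/s0c.png',b)
E
```

```text
(no output)
```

View pics/scene0.png

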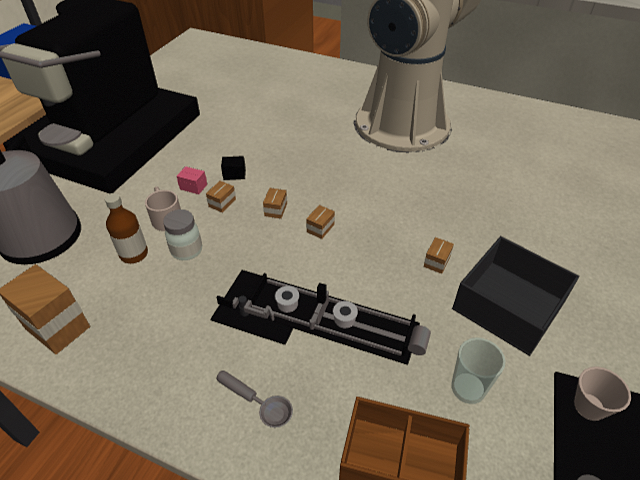

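View pics/t0c.png

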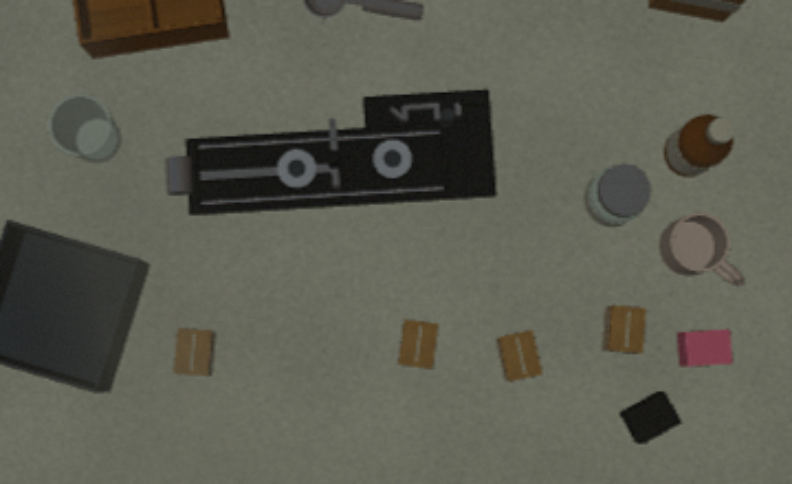

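The scene shows four cardboard cartons at y ≈ 208, -39, -151 and -269. The pink and black boxes are decoys. There is one capsule behind the pusher at (657,-13) and one ahead of it at (646,93). Next I move above the lane.

play_rows --steps '[{"delta_pos":[-31,-21,-2],"yaw":0,"jaw":100},{"delta_pos":[-31,-21,-2],"yaw":0,"jaw":100},{"delta_pos":[-31,-21,-2],"yaw":0,"jaw":100},{"delta_pos":[-31,-21,-2],"yaw":0,"jaw":100},{"delta_pos":[-31,-21,-2],"yaw":0,"jaw":100},{"delta_pos":[-31,-21,-2],"yaw":0,"jaw":100},{"delta_pos":[-31,-21,-2],"yaw":0,"jaw":100},{"delta_pos":[-31,-21,-2],"yaw":0,"jaw":100}]'

```text
clock: 1.9
eef_pos: [397.1, 332.4, 251.8]
tcp_rot: [3.142, 0.001, 2.914]
contact_force: [0.6, 0.0, -0.1]
opening: 1.0
grasp_force: 0.0
```

play_rows --steps '[{"delta_pos":[-31,-21,-2],"yaw":0,"jaw":100},{"delta_pos":[-31,-21,-2],"yaw":0,"jaw":100},{"delta_pos":[-31,-21,-2],"yaw":0,"jaw":100},{"delta_pos":[-31,-21,-2],"yaw":0,"jaw":100},{"delta_pos":[-31,-21,-2],"yaw":0,"jaw":100},{"delta_pos":[-31,-21,-2],"yaw":0,"jaw":100},{"delta_pos":[-31,-21,-2],"yaw":0,"jaw":100},{"delta_pos":[-31,-21,-2],"yaw":0,"jaw":100}]'

```text
clock: 2.7
eef_pos: [652.5, 57.7, 271.4]
tcp_rot: [-3.141, 0.001, 2.914]
contact_force: [-0.1, -0.1, 0.5]
opening: 1.001
grasp_force: 0.0
```

play_rows --steps '[{"delta_pos":[0,0,0],"yaw":1.29,"jaw":100},{"delta_pos":[0,0,0],"yaw":1.29,"jaw":100},{"delta_pos":[0,0,0],"yaw":1.29,"jaw":100},{"delta_pos":[0,0,0],"yaw":1.29,"jaw":100},{"delta_pos":[0,0,0],"yaw":1.29,"jaw":100},{"delta_pos":[0,0,0],"yaw":1.29,"jaw":100},{"delta_pos":[0,0,0],"yaw":1.29,"jaw":100},{"delta_pos":[0,0,0],"yaw":1.29,"jaw":100}]'

```text
clock: 3.5
eef_pos: [650.1, 61.0, 271.2]
tcp_rot: [-3.141, 0.0, 1.71]
contact_force: [-0.6, 0.3, -0.0]
opening: 1.001
grasp_force: 0.0
```

```bash
cat >> h.py <<'E'
def go(x,y,z,yaw):
    s=r.sense();p=s['eef_pos'];t=s['tcp_rot'][2]
    d=np.array([x,y,z])-p
    dy=(t-yaw+np.pi)%(2*np.pi)-np.pi
    print('go',(x,y,z,yaw),'-> delta',np.round([np.cos(t)*d[0]+np.sin(t)*d[1],np.sin(t)*d[0]-np.cos(t)*d[1],-d[2]],1)/10,'yaw',round(dy,3))
E
python3 - <<'E'
from h import *
im,d=vision.grab_frame('wrist');save('w0.png',im);P=world('wrist',d)
print(np.array(vision.calibration('wrist')['extrinsics']).round(2))
for t in ['knob_top','catch_tip','dispenser']:
    for x in vision.landmark_of('wrist',t)[:2]: print(t,x, onplane('wrist',x['uv'],{'knob_top':85,'catch_tip':45,'dispenser':0}[t]).round(1))
for t in ['capsule0','knob_top']:
    for x in vision.cut_out('wrist',t)[:4]:
        q=P[x['region']&(d>0)];top=np.percentile(q[:,2],95);q=q[q[:,2]>top-6].astype(np.float32);print(t,x['conf'],x['uv'],top,cv2.minEnclosingCircle(q[:,:2]),q.mean(0))
np.savez('w0.npz',P=P,d=d)
E
```

```text
[[ 9.9000e-01  1.2000e-01  4.0000e-02  6.4059e+02]
 [ 1.3000e-01 -9.5000e-01 -2.7000e-01  1.3066e+02]
 [ 0.0000e+00  2.8000e-01 -9.6000e-01  4.1270e+02]
 [ 0.0000e+00  0.0000e+00  0.0000e+00  1.0000e+00]]
knob_top {'uv': [319.4, 220.9], 'conf': 0.75} [647.4  54.1  85. ]
catch_tip {'uv': [354.6, 285.6], 'conf': 0.59} [700.7 -26.4  45. ]
catch_tip {'uv': [143.7, 326.4], 'conf': 0.49} [ 455.3 -117.5   45. ]
dispenser {'uv': [315.8, 217.1], 'conf': 0.69} [644.4  38.5   0. ]Traceback (most recent call last):
  File "<stdin>", line 8, in <module>
cv2.error: OpenCV(4.12.0) /io/opencv/modules/imgproc/src/shapedescr.cpp:201: error: (-215:Assertion failed) count >= 0 && (depth == CV_32F || depth == CV_32S) in function 'minEnclosingCircle'
```

View pics/w0.png

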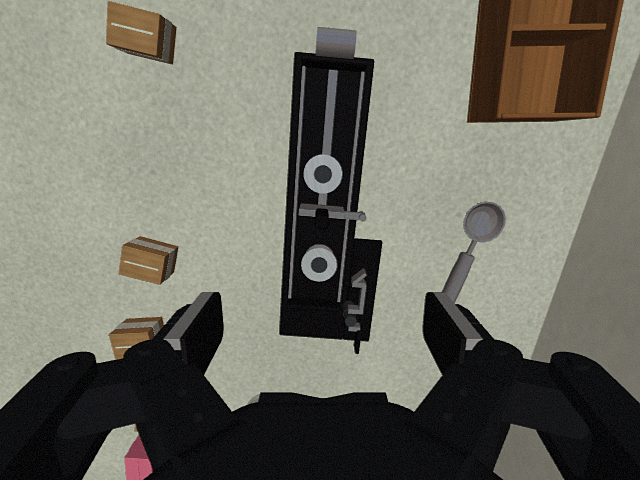

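```bash
python3 - <<'E'
from h import *
im=cv2.cvtColor(cv2.imread('pics/w0.png'),cv2.COLOR_BGR2GRAY).astype(float)
def line(p0,p1):
    out=[]
    for v in range(p0[1],p1[1],4):
        u=p0[0]+(p1[0]-p0[0])*(v-p0[1])/(p1[1]-p0[1]);a=int(round(u))
        w=im[v,a-6:a+7];w=np.clip(w-np.median(w)-8,0,None)
        if w.max()<15: continue
        out.append(onplane('wrist',((w*np.arange(a-6,a+7)).sum()/w.sum(),v),14)[:2])
    q=np.array(out);f=np.polyfit(q[:,1],q[:,0],1);res=q[:,0]-np.polyval(f,q[:,1]);k=abs(res)<1.5;f=np.polyfit(q[k,1],q[k,0],1);print('n',len(q),k.sum(),'x=%.4f*y+%.2f'%tuple(f),q[0],q[-1],res[k].std());return f
L=line((303,67),(290,297));R=line((362,67),(342,300))
m=(L+R)/2;print('mid',m,'yaw',-np.arctan(m[0]),'width',R[1]-L[1])
D=np.load('w0.npz');P=D['P'];d=D['d']
for t in ['capsule0','knob_top','dispenser']:
    for x in vision.cut_out('wrist',t)[:3]:
        q=P[x['region']&(d>0)]
        if len(q)<20: continue
        top=np.percentile(q[:,2],90);q=q[abs(q[:,2]-top)<5].astype(np.float32);print(t,x['conf'],x['uv'],len(q),top,cv2.minAreaRect(q[:,:2]),q.mean(0))
# front stop inner face / rear wall / knob
for name,uv,z in [('stop in',(337,69),38),('rear',(315,300),30),('base rearR',(368,341),6),('base front L',(296,53),6),('baseFR',(373,59),6)]:
    print(name,onplane('wrist',uv,z).round(1), P[uv[1],uv[0]].round(1))
E
```

```text
n 58 55 x=-0.0651*y+620.95 [607.58609213 202.23704951] [624.91250536 -64.97223486] 0.20908001944534488
n 57 56 x=-0.0654*y+684.67 [670.71430699 207.73717925] [688.56990946 -61.16811316] 0.2624190133651393
mid [-6.52060166e-02  6.52810090e+02] yaw 0.06511383680747025 width 63.72842435414054Traceback (most recent call last):
  File "<stdin>", line 13, in <module>
    fid = stack.enter_context(open(os.fspath(file), "rb"))
                              ~~~~^^^^^^^^^^^^^^^^^^^^^^^
FileNotFoundError: [Errno 2] No such file or directory: 'w0.npz'
```

```bash
python3 - <<'E'
from h import *
go(655.5,-13,150,3.207)
E
```

```text
go (655.5, -13, 150, 3.207) -> delta [-7.4  -0.57 12.13] yaw -1.487
```

play_rows --steps '[{"delta_pos":[-7.4,-0.6,6],"yaw":-1.487,"jaw":61},{"delta_pos":[-7.4,-0.6,12],"yaw":-1.487,"jaw":61},{"delta_pos":[-7.4,-0.6,12],"yaw":-1.487,"jaw":61},{"delta_pos":[-7.4,-0.6,12],"yaw":-1.487,"jaw":61},{"delta_pos":[-7.4,-0.6,12],"yaw":-1.487,"jaw":61},{"delta_pos":[-7.4,-0.6,12],"yaw":-1.487,"jaw":61},{"delta_pos":[-7.4,-0.6,12],"yaw":-1.487,"jaw":61},{"delta_pos":[-7.4,-0.6,12],"yaw":-1.487,"jaw":61}]'

```text
clock: 4.55
eef_pos: [655.0, -13.1, 151.2]
tcp_rot: [3.142, -0.0, 2.925]
contact_force: [-0.1, 0.9, -0.6]
opening: 0.607
grasp_force: 0.0
```

play_rows --steps '[{"delta_pos":[0,0,0],"yaw":-0.287,"jaw":61},{"delta_pos":[0,0,0],"yaw":-0.287,"jaw":61},{"delta_pos":[0,0,0],"yaw":-0.287,"jaw":61},{"delta_pos":[0,0,0],"yaw":-0.287,"jaw":61},{"delta_pos":[0,0,0],"yaw":-0.287,"jaw":61},{"delta_pos":[0,0,0],"yaw":-0.287,"jaw":61},{"delta_pos":[0,0,0],"yaw":-0.287,"jaw":61},{"delta_pos":[0,0,0],"yaw":-0.287,"jaw":61}]'

```text
clock: 5.35
eef_pos: [654.9, -13.1, 151.3]
tcp_rot: [3.142, -0.0, -3.081]
contact_force: [0.9, 0.6, 0.4]
opening: 0.613
grasp_force: 0.0
```

```bash
python3 - <<'E'
from h import *
im,d=vision.grab_frame('wrist');save('w1.png',im);P=world('wrist',d)
print(r.sense()['eef_pos'],r.sense()['tcp_rot'],r.sense()['opening'])
for t in ['capsule0','knob_top','catch_tip']:
    for x in vision.cut_out('wrist',t)[:3]:
        q=P[x['region']&(d>0)]
        if len(q)<20: continue
        top=np.percentile(q[:,2],90);q=q[abs(q[:,2]-top)<5].astype(np.float32);print(t,x['conf'],x['uv'],len(q),top,cv2.minAreaRect(q[:,:2]),q.mean(0))
go(655.5,-13,14,3.207)
E
```

```text
[654.90382757 -13.10835055 151.29086811] [-3.14157481e+00 -2.98060095e-05 -3.08068000e+00] 0.6133184721649303Traceback (most recent call last):
  File "<stdin>", line 8, in <module>
cv2.error: OpenCV(4.12.0) /io/opencv/modules/imgproc/src/convhull.cpp:143: error: (-215:Assertion failed) total >= 0 && (depth == CV_32F || depth == CV_32S) in function 'convexHull'
```

View pics/w1.png

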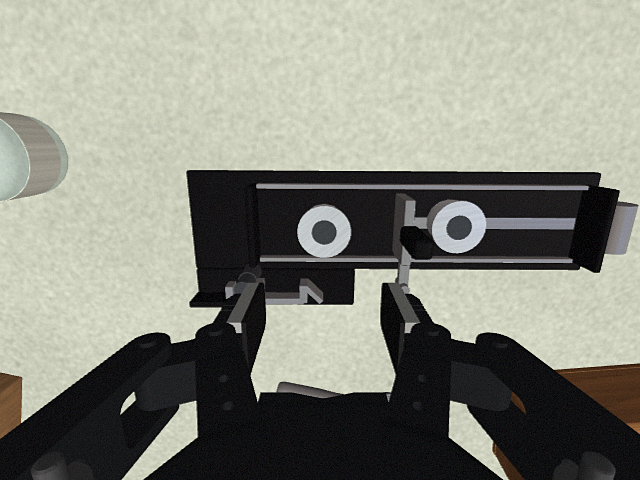

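```bash
cat >> h.py <<'E'
def find(cam,things,n=3,minc=0.3):
    im,d=vision.grab_frame(cam);P=world(cam,d);res=[]
    for t in things:
        for x in vision.cut_out(cam,t)[:n]:
            q=P[x['region']&(d>0)]
            if len(q)<20 or x['conf']<minc: continue
            top=np.percentile(q[:,2],85);q=q[abs(q[:,2]-top)<5]
            m=cv2.minAreaRect(np.ascontiguousarray(q[:,:2],dtype=np.float32))
            print(t,round(x['conf'],2),np.round(x['uv']),len(q),'top',top.round(1),'rect',np.round(m[0],1),np.round(m[1],1),round(m[2],1),'rgb',im[x['region']].mean(0).round())
    return im,d,P
E
python3 - <<'E'
from h import *
find('wrist',['capsule0','knob_top','catch_tip'])
go(655.5,-13,18,3.207)
E
```

```text
capsule0 0.81 [322. 232.] 2194 top 31.8 rect [655.  -11.9] [42.6 42.6] 79.3 rgb [163. 168. 169.]
capsule0 0.67 [456. 224.] 2238 top 31.6 rect [644.8  94.9] [42.8 42.3] 77.1 rgb [156. 160. 166.]
knob_top 0.87 [403. 242.] 450 top 82.4 rect [649.   51.8] [13.9 14. ] 7.0 rgb [65. 64. 64.]
knob_top 0.31 [455. 224.] 2236 top 31.7 rect [644.8  94.8] [43. 42.] 57.1 rgb [156. 160. 166.]
catch_tip 0.62 [263. 295.] 1017 top 45.4 rect [705.3 -63.6] [ 22.  106.5] 4.2 rgb [72. 71. 72.]
go (655.5, -13, 18, 3.207) -> delta [-6.000e-02  1.000e-02  1.333e+01] yaw -0.004
```

play_rows --grip_force 25 --steps '[{"delta_pos":[0,0.1,5],"yaw":0,"jaw":61},{"delta_pos":[0,0.1,9],"yaw":0,"jaw":61},{"delta_pos":[0,0.1,11.5],"yaw":0,"jaw":61},{"delta_pos":[0,0.1,13.3],"yaw":0,"jaw":61},{"delta_pos":[0,0.1,13.3],"yaw":0,"jaw":61},{"delta_pos":[0,0.1,13.3],"yaw":0,"jaw":30},{"delta_pos":[0,0.1,13.3],"yaw":0,"jaw":30},{"delta_pos":[0,0.1,13.3],"yaw":0,"jaw":30}]'

```text
clock: 6.45
eef_pos: [655.4, -12.0, 19.2]
tcp_rot: [-3.142, 0.001, -3.08]
contact_force: [-0.1, -0.4, 0.3]
opening: 0.481
grasp_force: 25.2
```

play_rows --steps '[{"delta_pos":[0,0,0],"yaw":0,"jaw":30},{"delta_pos":[0,0,0],"yaw":0,"jaw":30},{"delta_pos":[0,0,-4],"yaw":0,"jaw":30},{"delta_pos":[0,0,-8],"yaw":0,"jaw":30},{"delta_pos":[0,0,-12],"yaw":0,"jaw":30},{"delta_pos":[0,0,-13],"yaw":0,"jaw":30},{"delta_pos":[0,0,-13],"yaw":0,"jaw":30},{"delta_pos":[0,0,-13],"yaw":0,"jaw":30}]'

```text
clock: 7.25
eef_pos: [654.1, -12.0, 147.2]
tcp_rot: [3.141, -0.001, -3.08]
contact_force: [0.1, -0.1, -1.0]
opening: 0.476
grasp_force: 25.5
```

```bash
python3 - <<'E'
from h import *
go(490,353,150,3.207)
E
```

```text
go (490, 353, 150, 3.207) -> delta [14.14 37.44 -0.28] yaw -0.004
```

play_rows --steps '[{"delta_pos":[14.1,37.4,0],"yaw":0,"jaw":30},{"delta_pos":[14.1,37.4,0],"yaw":0,"jaw":30},{"delta_pos":[14.1,37.4,0],"yaw":0,"jaw":30},{"delta_pos":[14.1,37.4,0],"yaw":0,"jaw":30},{"delta_pos":[14.1,37.4,0],"yaw":0,"jaw":30},{"delta_pos":[14.1,37.4,0],"yaw":0,"jaw":30},{"delta_pos":[14.1,37.4,0],"yaw":0,"jaw":30},{"delta_pos":[14.1,37.4,0],"yaw":0,"jaw":30}]'

```text
clock: 8.05
eef_pos: [489.1, 353.6, 146.0]
tcp_rot: [-3.14, -0.003, -3.08]
contact_force: [0.7, -0.2, -1.3]
opening: 0.48
grasp_force: 25.5
```

play_rows --steps '[{"delta_pos":[0,0,0],"yaw":0,"jaw":30},{"delta_pos":[0,0,4],"yaw":0,"jaw":30},{"delta_pos":[0,0,7],"yaw":0,"jaw":30},{"delta_pos":[0,0,7],"yaw":0,"jaw":30},{"delta_pos":[0,0,7],"yaw":0,"jaw":70},{"delta_pos":[0,0,7],"yaw":0,"jaw":70},{"delta_pos":[0,0,7],"yaw":0,"jaw":70},{"delta_pos":[0,0,3],"yaw":0,"jaw":61}]'

```text
clock: 8.85
eef_pos: [489.1, 350.8, 115.6]
tcp_rot: [-3.138, -0.006, -3.081]
contact_force: [0.1, 0.3, 0.8]
opening: 0.61
grasp_force: 0.0
```

```bash
python3 - <<'E'
from h import *
go(644.8,94.8,150,3.207)
E
```

```text
go (644.8, 94.8, 150, 3.207) -> delta [-13.98 -26.5   -3.44] yaw -0.004
```

play_rows --steps '[{"delta_pos":[0,0,-3.4],"yaw":0.1,"jaw":75},{"delta_pos":[-14,-26.5,-3.4],"yaw":1.57,"jaw":75},{"delta_pos":[-14,-26.5,-3.4],"yaw":1.57,"jaw":75},{"delta_pos":[-14,-26.5,-3.4],"yaw":1.57,"jaw":75},{"delta_pos":[-14,-26.5,-3.4],"yaw":1.57,"jaw":75},{"delta_pos":[-14,-26.5,-3.4],"yaw":1.57,"jaw":75},{"delta_pos":[-14,-26.5,-3.4],"yaw":1.57,"jaw":75},{"delta_pos":[-14,-26.5,-3.4],"yaw":1.57,"jaw":75}]'

```text
clock: 9.65
eef_pos: [650.7, 91.3, 154.0]
tcp_rot: [3.138, 0.003, 2.042]
contact_force: [-0.9, 0.7, 1.4]
opening: 0.747
grasp_force: 0.0
```

```bash
python3 - <<'E'
from h import *
go(644.8,95.3,150,1.636)
E
```

```text
go (644.8, 95.3, 150, 1.636) -> delta [ 0.63 -0.35  0.4 ] yaw 0.406
```

play_rows --steps '[{"delta_pos":[0.6,-0.4,0.4],"yaw":0.406,"jaw":75},{"delta_pos":[0.6,-0.4,0.4],"yaw":0.406,"jaw":75},{"delta_pos":[0.6,-0.4,0.4],"yaw":0.406,"jaw":75},{"delta_pos":[0.6,-0.4,0.4],"yaw":0.406,"jaw":75},{"delta_pos":[0.6,-0.4,0.4],"yaw":0.406,"jaw":75},{"delta_pos":[0.6,-0.4,0.4],"yaw":0.406,"jaw":75},{"delta_pos":[0.6,-0.4,0.4],"yaw":0.406,"jaw":75},{"delta_pos":[0.6,-0.4,0.4],"yaw":0.406,"jaw":75}]'

```text
clock: 10.45
eef_pos: [640.9, 100.1, 148.4]
tcp_rot: [3.141, 0.0, 1.648]
contact_force: [0.1, 0.2, 0.2]
opening: 0.748
grasp_force: 0.0
```

```bash
python3 - <<'E'
from h import *
find('wrist',['capsule0'])
go(644.8,95.3,22,1.636)
E
```

```text
capsule0 0.65 [328. 238.] 2200 top 31.7 rect [644.6  95.3] [42.3 42.9] 3.6 rgb [153. 158. 158.]
go (644.8, 95.3, 22, 1.636) -> delta [-0.51  0.36 12.62] yaw 0.011
```

play_rows --grip_force 25 --steps '[{"delta_pos":[-0.5,0.4,4],"yaw":0.011,"jaw":75},{"delta_pos":[-0.5,0.4,8],"yaw":0.011,"jaw":75},{"delta_pos":[-0.5,0.4,11],"yaw":0.011,"jaw":75},{"delta_pos":[-0.5,0.4,12.6],"yaw":0.011,"jaw":75},{"delta_pos":[-0.5,0.4,12.6],"yaw":0.011,"jaw":75},{"delta_pos":[-0.5,0.4,12.6],"yaw":0.011,"jaw":30},{"delta_pos":[-0.5,0.4,12.6],"yaw":0.011,"jaw":30},{"delta_pos":[-0.5,0.4,12.6],"yaw":0.011,"jaw":30}]'

```text
clock: 11.35
eef_pos: [646.7, 95.7, 24.2]
tcp_rot: [3.138, -0.0, 1.636]
contact_force: [0.3, -0.4, 4.0]
opening: 0.475
grasp_force: 25.4
```

play_rows --steps '[{"delta_pos":[0,0,0],"yaw":0,"jaw":30},{"delta_pos":[0,0,0],"yaw":0,"jaw":30},{"delta_pos":[0,0,0],"yaw":0,"jaw":30},{"delta_pos":[0,0,-4],"yaw":0,"jaw":30},{"delta_pos":[0,0,-8],"yaw":0,"jaw":30},{"delta_pos":[0,0,-12],"yaw":0,"jaw":30},{"delta_pos":[0,0,-12],"yaw":0,"jaw":30},{"delta_pos":[0,0,-12],"yaw":0,"jaw":30}]'

```text
clock: 12.15
eef_pos: [646.0, 95.5, 144.0]
tcp_rot: [3.139, -0.0, 1.636]
contact_force: [0.3, -0.3, -0.1]
opening: 0.475
grasp_force: 25.5
```

```bash
python3 - <<'E'
from h import *
go(490,353,145,1.636)
E
```

```text
go (490, 353, 145, 1.636) -> delta [ 26.71 -13.89  -0.1 ] yaw -0.0
```

play_rows --steps '[{"delta_pos":[26.7,-13.9,0],"yaw":0,"jaw":30},{"delta_pos":[26.7,-13.9,0],"yaw":0,"jaw":30},{"delta_pos":[26.7,-13.9,0],"yaw":0,"jaw":30},{"delta_pos":[26.7,-13.9,0],"yaw":0,"jaw":30},{"delta_pos":[26.7,-13.9,0],"yaw":0,"jaw":30},{"delta_pos":[26.7,-13.9,0],"yaw":0,"jaw":30},{"delta_pos":[26.7,-13.9,0],"yaw":0,"jaw":30},{"delta_pos":[26.7,-13.9,0],"yaw":0,"jaw":30}]'

```text
clock: 12.95
eef_pos: [487.7, 353.3, 141.0]
tcp_rot: [-3.14, 0.001, 1.639]
contact_force: [0.3, -0.2, -0.6]
opening: 0.477
grasp_force: 25.5
```

play_rows --steps '[{"delta_pos":[0,0,3],"yaw":0,"jaw":30},{"delta_pos":[0,0,6.5],"yaw":0,"jaw":30},{"delta_pos":[0,0,6.5],"yaw":0,"jaw":30},{"delta_pos":[0,0,6.5],"yaw":0,"jaw":70},{"delta_pos":[0,0,6.5],"yaw":0,"jaw":70},{"delta_pos":[0,0,6.5],"yaw":0,"jaw":70},{"delta_pos":[0,0,2],"yaw":0,"jaw":70},{"delta_pos":[0,0,0],"yaw":0,"jaw":61}]'

```text
clock: 13.75
eef_pos: [490.5, 353.7, 146.0]
tcp_rot: [3.138, -0.002, 1.636]
contact_force: [0.8, 0.6, 1.0]
opening: 0.606
grasp_force: 0.0
```

play_rows --steps '[{"delta_pos":[-31,13.9,0],"yaw":-1.2,"jaw":45},{"delta_pos":[-31,13.9,0],"yaw":-1.2,"jaw":45},{"delta_pos":[-31,13.9,0],"yaw":-1.2,"jaw":45},{"delta_pos":[-31,13.9,0],"yaw":-1.2,"jaw":45},{"delta_pos":[-31,13.9,0],"yaw":-1.2,"jaw":45},{"delta_pos":[-31,13.9,0],"yaw":-1.2,"jaw":45},{"delta_pos":[-31,13.9,0],"yaw":-1.2,"jaw":45},{"delta_pos":[-31,13.9,0],"yaw":-1.2,"jaw":45}]'

```text
clock: 14.55
eef_pos: [651.0, 47.6, 144.0]
tcp_rot: [3.141, 0.004, 2.791]
contact_force: [0.2, 0.3, 0.4]
opening: 0.453
grasp_force: 0.0
```

play_rows --steps '[{"delta_pos":[0,0,0],"yaw":-0.4,"jaw":45},{"delta_pos":[0,0,0],"yaw":-0.4,"jaw":45},{"delta_pos":[0,0,0],"yaw":-0.4,"jaw":45},{"delta_pos":[0,0,0],"yaw":-0.4,"jaw":45},{"delta_pos":[0,0,0],"yaw":-0.4,"jaw":45},{"delta_pos":[0,0,0],"yaw":-0.4,"jaw":45},{"delta_pos":[0,0,0],"yaw":-0.4,"jaw":45},{"delta_pos":[0,0,0],"yaw":-0.4,"jaw":45}]'

```text
clock: 15.35
eef_pos: [648.0, 52.5, 142.3]
tcp_rot: [3.142, -0.0, -3.095]
contact_force: [-0.6, 0.1, -0.1]
opening: 0.451
grasp_force: 0.0
```

```bash
python3 - <<'E'
from h import *
im,d,P=find('wrist',['knob_top','capsule0','carton0']);save('w2.png',im)
im,d,P=find('scene',['capsule0','knob_top','carton0'],7,0.4);save('s2.png',im)
go(649.2,51.8,135,3.207)
E
```

```text
knob_top 0.66 [320. 253.] 431 top 83.3 rect [649.  52.] [13.8 12.7] 2.9 rgb [85. 84. 85.]
capsule0 0.92 [514. 290.] 387 top 59.5 rect [484.9 347.6] [44.9 41. ] 5.8 rgb [122. 118. 115.]
capsule0 0.78 [508. 302.] 134 top 33.2 rect [501.9 342.9] [40.2 21.8] 73.2 rgb [133. 127. 124.]
knob_top 0.89 [321. 304.] 39 top 79.5 rect [649.9  52.8] [10.8 16.4] 67.5 rgb [62. 57. 56.]
carton0 0.94 [275. 201.] 266 top 42.7 rect [ 435.7 -151. ] [48.5 36.2] 11.2 rgb [133.  98.  61.]
carton0 0.81 [236. 165.] 252 top 42.5 rect [ 366.8 -295.9] [40.6 51.1] 25.4 rgb [16. 15. 15.]
carton0 0.65 [189. 178.] 265 top 42.6 rect [ 440.5 -357.7] [43.  50.2] 3.8 rgb [154.  70.  87.]
carton0 0.61 [221. 199.] 297 top 42.5 rect [ 462.7 -270.4] [40.2 52.3] 85.9 rgb [128.  97.  65.]
carton0 0.59 [437. 253.] 408 top 42.3 rect [440.4 206.4] [38.  54.3] 84.9 rgb [127.  96.  62.]
carton0 0.54 [320. 237.] 20 top 12.3 rect [472.7 -35.5] [20.   3.9] 85.0 rgb [75. 50. 28.]
go (649.2, 51.8, 135, 3.207) -> delta [-0.11 -0.08  0.72] yaw -0.018
```

View pics/s2.png

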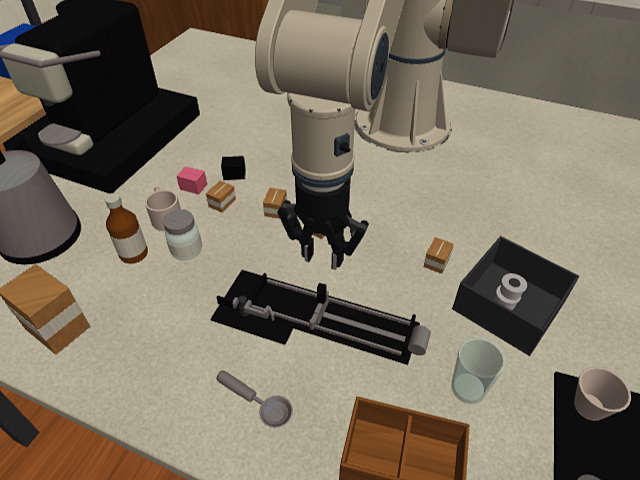

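Both capsules are now in the bin, around pixel (512,290), and the lane is clear. Next is the knob.

play_rows --grip_force 60 --steps '[{"delta_pos":[-0.1,-0.1,3],"yaw":-0.018,"jaw":45},{"delta_pos":[-0.1,-0.1,6],"yaw":-0.018,"jaw":45},{"delta_pos":[-0.1,-0.1,8],"yaw":-0.018,"jaw":45},{"delta_pos":[-0.1,-0.1,9.1],"yaw":-0.018,"jaw":45},{"delta_pos":[-0.1,-0.1,9.1],"yaw":-0.018,"jaw":45},{"delta_pos":[-0.1,-0.1,9.1],"yaw":-0.018,"jaw":5},{"delta_pos":[-0.1,-0.1,9.1],"yaw":-0.018,"jaw":5},{"delta_pos":[-0.1,-0.1,9.1],"yaw":-0.018,"jaw":5}]'

```text
clock: 16.55
eef_pos: [650.0, 52.0, 52.7]
tcp_rot: [3.141, 0.002, -3.077]
contact_force: [-0.1, 2.7, 5.0]
opening: 0.156
grasp_force: 58.7
```

play_rows --steps '[{"delta_pos":[0,0,0],"yaw":0,"jaw":5},{"delta_pos":[0,0,0],"yaw":0,"jaw":5},{"delta_pos":[0,0,0],"yaw":0,"jaw":5},{"delta_pos":[0,0,0],"yaw":0,"jaw":5},{"delta_pos":[0,0,0],"yaw":0,"jaw":5},{"delta_pos":[0,0,0],"yaw":0,"jaw":5},{"delta_pos":[0,0,0],"yaw":0,"jaw":5},{"delta_pos":[0,0,0],"yaw":0,"jaw":5}]'

```text
clock: 17.35
eef_pos: [650.0, 52.0, 52.7]
tcp_rot: [3.141, 0.002, -3.076]
contact_force: [-0.6, 4.0, 6.2]
opening: 0.154
grasp_force: 59.2
```

```bash
python3 - <<'E'
from h import *
s=r.sense();p=s['eef_pos'];th=0.0652
print(p,s['tcp_rot'],s['contact_force'])
for L in (0.5,97.5): go(p[0]+np.sin(th)*L,p[1]-np.cos(th)*L,p[2],3.207)
E
```

```text
[650.02073269  52.00517223  52.66118675] [ 3.14111213e+00  2.22266932e-03 -3.07632353e+00] [-0.62552882  3.98287132  6.23067612]
go (np.float64(650.0533095949609), np.float64(51.506234616780006), np.float64(52.66118675256108), 3.207) -> delta [ 0.   -0.05 -0.  ] yaw -0.0
go (np.float64(656.3732296677217), np.float64(-45.28766297120802), np.float64(52.66118675256108), 3.207) -> delta [ 0.   -9.75 -0.  ] yaw -0.0
```

play_rows --steps '[{"delta_pos":[0,-1,0],"yaw":0,"jaw":5},{"delta_pos":[0,-2,0],"yaw":0,"jaw":5},{"delta_pos":[0,-3,0],"yaw":0,"jaw":5},{"delta_pos":[0,-4,0],"yaw":0,"jaw":5},{"delta_pos":[0,-5,0],"yaw":0,"jaw":5},{"delta_pos":[0,-6,0],"yaw":0,"jaw":5},{"delta_pos":[0,-7,0],"yaw":0,"jaw":5},{"delta_pos":[0,-7,0],"yaw":0,"jaw":5}]'

```text
clock: 18.15
eef_pos: [653.9, -18.2, 52.6]
tcp_rot: [3.14, 0.001, -3.077]
contact_force: [-3.4, 7.4, 9.1]
opening: 0.152
grasp_force: 59.7
```

play_rows --steps '[{"delta_pos":[0,-1,0],"yaw":0,"jaw":5},{"delta_pos":[0,-2,0],"yaw":0,"jaw":5},{"delta_pos":[0,-2.5,0],"yaw":0,"jaw":5},{"delta_pos":[0,-2.8,0],"yaw":0,"jaw":5},{"delta_pos":[0,-2.8,0],"yaw":0,"jaw":5},{"delta_pos":[0,-2.8,0],"yaw":0,"jaw":5},{"delta_pos":[0,-2.8,0],"yaw":0,"jaw":5},{"delta_pos":[0,-2.8,0],"yaw":0,"jaw":5}]'

```text
clock: 18.95
eef_pos: [655.4, -44.8, 52.6]
tcp_rot: [3.14, 0.0, -3.077]
contact_force: [-4.2, 9.4, 9.6]
opening: 0.156
grasp_force: 60.1
```

```bash
python3 - <<'E'
from h import *
s=r.sense();p=s['eef_pos'];th=0.0652
print(p,s['contact_force'],'draw',(np.array([650.02,52.0])-p[:2])@[-np.sin(th),np.cos(th)])
im,d,P=find('wrist',['knob_top','catch_tip']);save('w3.png',im)
E
```

```text
[655.42210877 -44.78291731  52.61420886] [-4.19443484  9.42485857  9.61814   ] draw 96.92924414534623
knob_top 0.72 [322. 308.] 1263 top 83.5 rect [654.2 -44.5] [14.6 13.2] 3.2 rgb [66. 65. 66.]
catch_tip 0.56 [315. 382.] 807 top 43.5 rect [713.8 -70.9] [12.1 86.9] 7.0 rgb [104. 102. 102.]
```

View pics/w3.png

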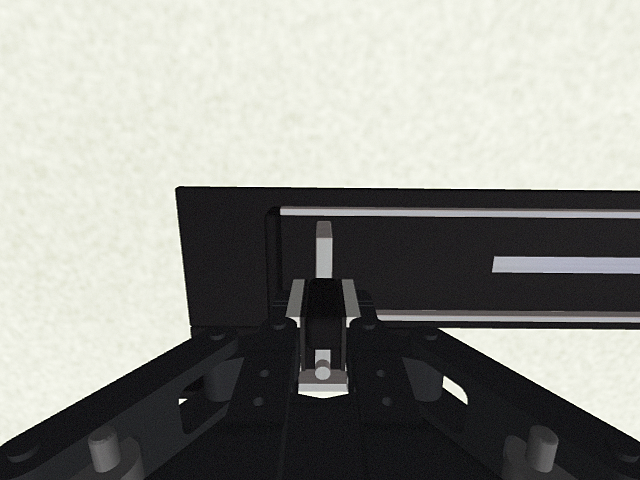

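play_rows --steps '[{"delta_pos":[0,-0.1,0],"yaw":0,"jaw":5},{"delta_pos":[0,-0.15,0],"yaw":0,"jaw":5},{"delta_pos":[0,-0.15,0],"yaw":0,"jaw":5},{"delta_pos":[0,-0.15,0],"yaw":0,"jaw":5},{"delta_pos":[0,-0.15,0],"yaw":0,"jaw":5},{"delta_pos":[0,-0.15,0],"yaw":0,"jaw":5},{"delta_pos":[0,-0.15,0],"yaw":0,"jaw":5},{"delta_pos":[0,-0.15,0],"yaw":0,"jaw":5}]'

```text
clock: 19.9
eef_pos: [655.5, -46.2, 52.6]
tcp_rot: [3.14, 0.0, -3.077]
contact_force: [-4.1, 8.9, 10.5]
opening: 0.153
grasp_force: 60.1
```

play_rows --steps '[{"delta_pos":[0,0.2,0],"yaw":0,"jaw":5},{"delta_pos":[0,0.4,0],"yaw":0,"jaw":5},{"delta_pos":[0,0.6,0],"yaw":0,"jaw":5},{"delta_pos":[0,0.75,0],"yaw":0,"jaw":5},{"delta_pos":[0,0.85,0],"yaw":0,"jaw":5},{"delta_pos":[0,0.95,0],"yaw":0,"jaw":5},{"delta_pos":[0,1.0,0],"yaw":0,"jaw":5},{"delta_pos":[0,1.0,0],"yaw":0,"jaw":5}]'

```text
clock: 20.7
eef_pos: [655.0, -36.3, 52.6]
tcp_rot: [3.14, 0.0, -3.076]
contact_force: [-3.4, 8.4, 9.6]
opening: 0.154
grasp_force: 60.1
```

```bash
python3 - <<'E'
from h import *
s=r.sense();p=s['eef_pos'];th=0.0652
print(p,s['contact_force'],'draw',(np.array([650.02,52.0])-p[:2])@[-np.sin(th),np.cos(th)])
E
```

```text
[654.96470707 -36.276647    52.6331604 ] [-3.41804306  8.41879343  9.60170467] draw 88.41124620865578
```

play_rows --steps '[{"delta_pos":[0,0.02,0],"yaw":0,"jaw":5},{"delta_pos":[0,0.04,0],"yaw":0,"jaw":5},{"delta_pos":[0,0.06,0],"yaw":0,"jaw":5},{"delta_pos":[0,0.08,0],"yaw":0,"jaw":5},{"delta_pos":[0,0.1,0],"yaw":0,"jaw":5},{"delta_pos":[0,0.1,0],"yaw":0,"jaw":5},{"delta_pos":[0,0.1,0],"yaw":0,"jaw":5},{"delta_pos":[0,0.1,0],"yaw":0,"jaw":5}]'

```text
clock: 21.5
eef_pos: [654.9, -35.8, 52.6]
tcp_rot: [3.14, 0.0, -3.077]
contact_force: [-4.1, 6.8, 9.2]
opening: 0.153
grasp_force: 60.0
```

```bash
python3 - <<'E'
from h import *
for i in range(2):
  im,d=vision.grab_frame('wrist')
s=r.sense();p=s['eef_pos'];th=0.0652
print(p,s['contact_force'],'draw',(np.array([650.02,52.0])-p[:2])@[-np.sin(th),np.cos(th)])
E
```

```text
[654.93327825 -35.79610115  52.64024354] [-2.91950413  6.09055621  9.8354551 ] draw 87.92967370106872
```

play_rows --steps '[{"delta_pos":[0,0.03,0],"yaw":0,"jaw":5},{"delta_pos":[0,0.05,0],"yaw":0,"jaw":5},{"delta_pos":[0,0.08,0],"yaw":0,"jaw":5},{"delta_pos":[0,0.1,0],"yaw":0,"jaw":5},{"delta_pos":[0,0.1,0],"yaw":0,"jaw":5},{"delta_pos":[0,0.1,0],"yaw":0,"jaw":5},{"delta_pos":[0,0.1,0],"yaw":0,"jaw":5},{"delta_pos":[0,0.1,0],"yaw":0,"jaw":5}]'

```text
clock: 22.4
eef_pos: [654.9, -35.6, 52.6]
tcp_rot: [3.141, 0.001, -3.076]
contact_force: [-3.1, 1.4, 9.4]
opening: 0.155
grasp_force: 60.1
```

play_rows --steps '[{"delta_pos":[0,0,-0.1],"yaw":0,"jaw":20},{"delta_pos":[0,0,-0.2],"yaw":0,"jaw":30},{"delta_pos":[0,0,-0.2],"yaw":0,"jaw":35},{"delta_pos":[0,0,-0.2],"yaw":0,"jaw":40},{"delta_pos":[0,0,-2],"yaw":0,"jaw":40},{"delta_pos":[0,0,-6],"yaw":0,"jaw":40},{"delta_pos":[0,0,-10],"yaw":0,"jaw":40},{"delta_pos":[0,0,-12],"yaw":0,"jaw":40}]'

```text
clock: 23.2
eef_pos: [656.3, -35.9, 174.8]
tcp_rot: [-3.141, 0.004, -3.076]
contact_force: [0.8, -0.1, -0.4]
opening: 0.397
grasp_force: 0.0
```

```bash
python3 - <<'E'
from h import *
im,d,P=find('wrist',['knob_top','catch_tip'])
im,d,P=find('top',['carton0','knob_top'],8,0.4)
go(442,208,160,1.636)
E
```

```text
knob_top 0.85 [323. 236.] 363 top 85.8 rect [655.5 -35.2] [13.8 13.8] 3.8 rgb [71. 71. 71.]
knob_top 0.71 [ 0. 92.] 212 top 6.8 rect [ 564.5 -316.8] [ 6.3 33.6] 78.9 rgb [140. 128. 119.]
catch_tip 0.82 [287. 284.] 1060 top 47.8 rect [706.8 -63.6] [ 21.3 105.1] 3.8 rgb [77. 77. 78.]
carton0 0.91 [436. 281.] 230 top 41.9 rect [ 463.9 -268.9] [38.6 49.7] 84.7 rgb [93. 75. 47.]
carton0 0.83 [236. 287.] 229 top 41.9 rect [443.  207.4] [38.2 49.8] 83.9 rgb [94. 81. 58.]
carton0 0.69 [444. 322.] 251 top 41.2 rect [ 367.2 -295.3] [38.3 49.5] 27.3 rgb [27. 27. 24.]
carton0 0.6 [391. 290.] 46 top 41.8 rect [ 439.7 -165.1] [44.6  8.7] 11.5 rgb [93. 76. 48.]
carton0 0.57 [470. 287.] 248 top 41.6 rect [ 443.  -357.8] [37.8 50.8] 3.0 rgb [123.  66.  76.]
knob_top 0.63 [337. 203.] 16 top 84.0 rect [652.6 -36.2] [11.9  8.9] 89.7 rgb [41. 40. 39.]
go (442, 208, 160, 1.636) -> delta [19.54 25.71  0.96] yaw 1.571
```

play_rows --steps '[{"delta_pos":[19.5,25.6,1],"yaw":1.1,"jaw":75},{"delta_pos":[19.5,25.6,1],"yaw":1.1,"jaw":75},{"delta_pos":[19.5,25.6,1],"yaw":1.1,"jaw":75},{"delta_pos":[19.5,25.6,1],"yaw":1.1,"jaw":75},{"delta_pos":[19.5,25.6,1],"yaw":1.1,"jaw":75},{"delta_pos":[19.5,25.6,1],"yaw":1.1,"jaw":75},{"delta_pos":[19.5,25.6,1],"yaw":1.1,"jaw":75},{"delta_pos":[19.5,25.6,1],"yaw":1.1,"jaw":75}]'

```text
clock: 24.3
eef_pos: [439.9, 208.6, 159.7]
tcp_rot: [-3.138, -0.001, 2.104]
contact_force: [0.0, -0.5, -0.5]
opening: 0.753
grasp_force: 0.0
```

play_rows --steps '[{"delta_pos":[0,0,0],"yaw":0.64,"jaw":75},{"delta_pos":[0,0,0],"yaw":0.64,"jaw":75},{"delta_pos":[0,0,0],"yaw":0.64,"jaw":75},{"delta_pos":[0,0,0],"yaw":0.64,"jaw":75},{"delta_pos":[0,0,0],"yaw":0.64,"jaw":75},{"delta_pos":[0,0,0],"yaw":0.64,"jaw":75},{"delta_pos":[0,0,0],"yaw":0.64,"jaw":75},{"delta_pos":[0,0,0],"yaw":0.64,"jaw":75}]'

```text
clock: 25.1
eef_pos: [443.2, 206.8, 160.8]
tcp_rot: [-3.141, 0.001, 1.468]
contact_force: [0.1, 0.9, 0.4]
opening: 0.749
grasp_force: 0.0
```

```bash
cat >> h.py <<'E'
O=np.array([650.5,35.8]);TH=0.0652
def lane(x,y):  # dispenser -> world
    c,s=np.cos(TH),np.sin(TH);return O+[c*x-s*y,s*x+c*y]
def inlane(p):
    c,s=np.cos(TH),np.sin(TH);d=np.array(p[:2])-O;return np.array([c*d[0]+s*d[1],-s*d[0]+c*d[1]])
def chk(top=True):
    print('--wrist');find('wrist',['carton0'],4,0.3)
    if top: print('--top');find('top',['carton0'],8,0.4);find('top',['knob_top'],1,0.4)
E
python3 - <<'E'
from h import *
chk(False)
print(r.sense()['eef_pos'])
go(443,207.4,20,1.464)
E
```

```text
--wrist
carton0 0.66 [320. 226.] 2863 top 39.7 rect [440.8 209. ] [38.6 49.8] 85.0 rgb [132. 105.  71.]
[443.32754028 206.87109841 161.03618949]
go (443, 207.4, 20, 1.464) -> delta [ 0.05 -0.04 14.1 ] yaw 0.004
```

play_rows --grip_force 30 --steps '[{"delta_pos":[0.2,-0.2,4.5],"yaw":-0.01,"jaw":75},{"delta_pos":[0.2,-0.2,9],"yaw":-0.01,"jaw":75},{"delta_pos":[0.2,-0.2,12.5],"yaw":-0.01,"jaw":75},{"delta_pos":[0.2,-0.2,14.7],"yaw":-0.01,"jaw":75},{"delta_pos":[0.2,-0.2,14.7],"yaw":-0.01,"jaw":75},{"delta_pos":[0.2,-0.2,14.7],"yaw":-0.01,"jaw":75},{"delta_pos":[0.2,-0.2,14.7],"yaw":-0.01,"jaw":40},{"delta_pos":[0.2,-0.2,14.7],"yaw":-0.01,"jaw":40}]'

```text
clock: 26.0
eef_pos: [442.8, 209.6, 15.8]
tcp_rot: [3.139, -0.001, 1.477]
contact_force: [1.5, 0.9, 3.5]
opening: 0.578
grasp_force: 31.7
```

play_rows --steps '[{"delta_pos":[0,0,0],"yaw":0,"jaw":40},{"delta_pos":[0,0,0],"yaw":0,"jaw":40},{"delta_pos":[0,0,0],"yaw":0,"jaw":40},{"delta_pos":[0,0,-4],"yaw":0,"jaw":40},{"delta_pos":[0,0,-8],"yaw":0,"jaw":40},{"delta_pos":[0,0,-11],"yaw":0,"jaw":40},{"delta_pos":[0,0,-11],"yaw":0,"jaw":40},{"delta_pos":[0,0,-11],"yaw":0,"jaw":40}]'

```text
clock: 26.8
eef_pos: [442.1, 209.4, 125.2]
tcp_rot: [3.139, -0.001, 1.477]
contact_force: [0.3, 0.7, -0.2]
opening: 0.579
grasp_force: 32.0
```

```bash
python3 - <<'E'
from h import *
p=lane(0,170-19-12);print(p,r.sense()['eef_pos'])
go(p[0],p[1],120,1.636)
E
```

```text
[641.44361969 174.50465737] [442.1041747  209.35450627 125.20685025]
go (np.float64(641.4436196895489), np.float64(174.504657368354), 120, 1.636) -> delta [-1.6  20.17  0.52] yaw -0.159
```

play_rows --steps '[{"delta_pos":[-1.6,20.2,0.5],"yaw":-0.159,"jaw":40},{"delta_pos":[-1.6,20.2,0.5],"yaw":-0.159,"jaw":40},{"delta_pos":[-1.6,20.2,0.5],"yaw":-0.159,"jaw":40},{"delta_pos":[-1.6,20.2,0.5],"yaw":-0.159,"jaw":40},{"delta_pos":[-1.6,20.2,0.5],"yaw":-0.159,"jaw":40},{"delta_pos":[-1.6,20.2,0.5],"yaw":-0.159,"jaw":40},{"delta_pos":[-1.6,20.2,0.5],"yaw":-0.159,"jaw":40},{"delta_pos":[-1.6,20.2,0.5],"yaw":-0.159,"jaw":40}]'

```text
clock: 27.6
eef_pos: [639.6, 174.5, 118.6]
tcp_rot: [-3.14, 0.0, 1.637]
contact_force: [0.2, 0.6, -0.5]
opening: 0.581
grasp_force: 32.0
```

```bash
python3 - <<'E'
from h import *
im,d=vision.grab_frame('wrist');save('w4.png',im);P=world('wrist',d)
p=lane(0,170-19-12);print(p,r.sense()['eef_pos'])
# edges of front stop
go(p[0],p[1],23,1.636)
im,d,P=find('wrist',['carton0'],3)
E
```

```text
[641.44361969 174.50465737] [639.91573157 174.63930839 119.04128097]
go (np.float64(641.4436196895489), np.float64(174.504657368354), 23, 1.636) -> delta [-0.02  0.15  9.6 ] yaw 0.001
carton0 0.89 [326. 312.] 11179 top 142.9 rect [639.6 174. ] [50.1 39.1] 3.8 rgb [132. 105.  72.]
```

View pics/w4.png

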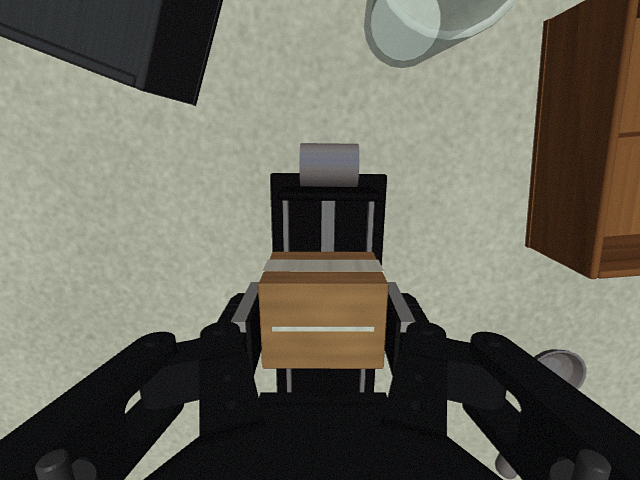

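play_rows --steps '[{"delta_pos":[0,0.15,3],"yaw":0,"jaw":40},{"delta_pos":[0,0.15,6],"yaw":0,"jaw":40},{"delta_pos":[0,0.15,8],"yaw":0,"jaw":40},{"delta_pos":[0,0.15,9],"yaw":0,"jaw":40},{"delta_pos":[0,0.15,9.5],"yaw":0,"jaw":40},{"delta_pos":[0,0.15,9.6],"yaw":0,"jaw":40},{"delta_pos":[0,0.15,9.6],"yaw":0,"jaw":40},{"delta_pos":[0,0.15,9.6],"yaw":0,"jaw":40}]'

```text
clock: 28.55
eef_pos: [643.6, 174.6, 24.4]
tcp_rot: [3.14, -0.0, 1.636]
contact_force: [0.1, 0.9, -0.2]
opening: 0.58
grasp_force: 32.0
```

play_rows --steps '[{"delta_pos":[0.3,0,0],"yaw":0,"jaw":40},{"delta_pos":[0.6,0,0],"yaw":0,"jaw":40},{"delta_pos":[0.8,0,0],"yaw":0,"jaw":40},{"delta_pos":[0.95,0,0],"yaw":0,"jaw":40},{"delta_pos":[1.05,0,0],"yaw":0,"jaw":40},{"delta_pos":[1.15,0,0],"yaw":0,"jaw":40},{"delta_pos":[1.25,0,0],"yaw":0,"jaw":40},{"delta_pos":[1.25,0,0],"yaw":0,"jaw":40}]'

```text
clock: 29.35
eef_pos: [642.0, 187.0, 23.2]
tcp_rot: [-3.142, 0.0, 1.636]
contact_force: [-0.4, 0.3, -0.5]
opening: 0.582
grasp_force: 32.0
```

```bash
python3 - <<'E'
from h import *
s=r.sense();print(s['eef_pos'],s['contact_force'],inlane(s['eef_pos']))
E
```

```text
[641.95212278 186.95403887  23.23099738] [-0.36325099  0.31110315 -0.54762013] [  1.31854735 151.38979855]
```

play_rows --steps '[{"delta_pos":[0.05,-0.1,0.1],"yaw":0,"jaw":40},{"delta_pos":[0.1,-0.1,0.1],"yaw":0,"jaw":40},{"delta_pos":[0.15,-0.1,0.1],"yaw":0,"jaw":40},{"delta_pos":[0.2,-0.1,0.1],"yaw":0,"jaw":40},{"delta_pos":[0.25,-0.1,0.1],"yaw":0,"jaw":40},{"delta_pos":[0.3,-0.1,0.1],"yaw":0,"jaw":40},{"delta_pos":[0.3,-0.1,0.1],"yaw":0,"jaw":40},{"delta_pos":[0.3,-0.1,0.1],"yaw":0,"jaw":40}]'

```text
clock: 30.15
eef_pos: [640.7, 188.1, 22.2]
tcp_rot: [-3.141, 0.002, 1.636]
contact_force: [0.4, -8.7, -0.4]
opening: 0.58
grasp_force: 32.1
```

play_rows --steps '[{"delta_pos":[-0.1,0,0.05],"yaw":0,"jaw":40},{"delta_pos":[-0.12,0,0.1],"yaw":0,"jaw":40},{"delta_pos":[-0.12,0,0.1],"yaw":0,"jaw":45},{"delta_pos":[-0.12,0,0.1],"yaw":0,"jaw":75},{"delta_pos":[-0.12,0,0.1],"yaw":0,"jaw":75},{"delta_pos":[-0.12,0,0.1],"yaw":0,"jaw":75},{"delta_pos":[-0.12,0,-3],"yaw":0,"jaw":75},{"delta_pos":[-0.12,0,-7],"yaw":0,"jaw":75}]'

```text
clock: 30.95
eef_pos: [639.2, 188.4, 90.8]
tcp_rot: [-3.137, 0.001, 1.636]
contact_force: [0.9, 0.6, -0.1]
opening: 0.751
grasp_force: 0.0
```

play_rows --steps '[{"delta_pos":[-2,0,-3],"yaw":0,"jaw":75},{"delta_pos":[-4,0,-5],"yaw":0,"jaw":75},{"delta_pos":[-4,0,-5],"yaw":0,"jaw":75},{"delta_pos":[-4,0,-5],"yaw":0,"jaw":75},{"delta_pos":[-4,0,-5],"yaw":0,"jaw":75},{"delta_pos":[-4,0,-5],"yaw":0,"jaw":75},{"delta_pos":[-4,0,-5],"yaw":0,"jaw":75},{"delta_pos":[-4,0,-5],"yaw":0,"jaw":75}]'

```text
clock: 31.75
eef_pos: [643.1, 149.1, 141.6]
tcp_rot: [-3.141, 0.0, 1.636]
contact_force: [0.7, 0.3, -0.3]
opening: 0.749
grasp_force: 0.0
```

```bash
python3 - <<'E'
from h import *
im,d=vision.grab_frame('wrist');save('w5.png',im)
chk()
print(r.sense()['eef_pos'])
go(448,-40,150,1.48)
E
```

```text
--wrist
carton0 0.61 [323. 188.] 3815 top 45.7 rect [640.3 187. ] [50.1 38. ] 3.6 rgb [148. 117.  78.]
carton0 0.44 [109. 412.] 47 top 39.1 rect [459.8 -23.1] [8.2 4.2] 53.9 rgb [124.  92.  59.]
--top
carton0 0.84 [340. 285.] 248 top 41.2 rect [449.7 -39.4] [37.9 49.7] 81.8 rgb [96. 79. 50.]
carton0 0.77 [444. 322.] 262 top 41.4 rect [ 366.8 -295.5] [38.4 50.4] 27.7 rgb [29. 30. 26.]
carton0 0.71 [471. 289.] 245 top 41.9 rect [ 443.  -357.9] [37.6 50.6] 3.3 rgb [124.  65.  76.]
carton0 0.68 [386. 292.] 266 top 41.2 rect [ 435.8 -151.3] [48.9 38. ] 10.7 rgb [95. 77. 47.]
carton0 0.6 [433. 281.] 231 top 41.6 rect [ 463.7 -268.6] [37.2 49. ] 83.9 rgb [93. 76. 48.]
carton0 0.57 [242. 208.] 87 top 48.9 rect [633.7 190.6] [34.6 25.4] 6.0 rgb [86. 69. 43.]
knob_top 0.55 [336. 198.] 29 top 82.3 rect [655.2 -36.2] [12.  13.9] 89.1 rgb [47. 47. 46.]
[643.50976011 148.72877567 142.31920975]
go (448, -40, 150, 1.48) -> delta [-17.56 -20.74  -0.77] yaw 0.156
```

View pics/w5.png

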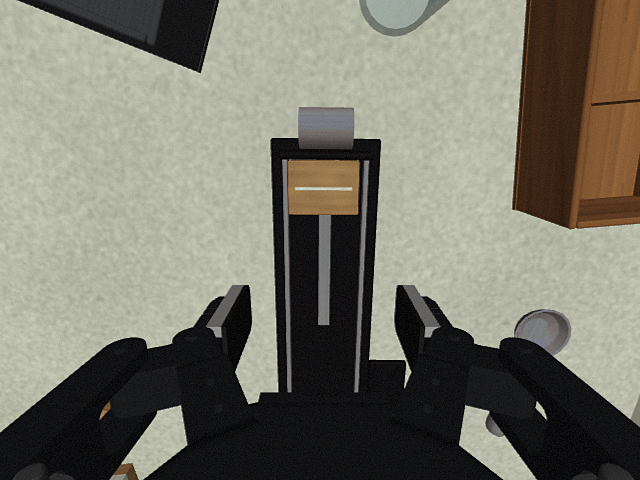

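play_rows --steps '[{"delta_pos":[-17.5,-20.7,-0.8],"yaw":0.2,"jaw":75},{"delta_pos":[-17.5,-20.7,-0.8],"yaw":0.2,"jaw":75},{"delta_pos":[-17.5,-20.7,-0.8],"yaw":0.2,"jaw":75},{"delta_pos":[-17.5,-20.7,-0.8],"yaw":0.2,"jaw":75},{"delta_pos":[-17.5,-20.7,-0.8],"yaw":0.2,"jaw":75},{"delta_pos":[-17.5,-20.7,-0.8],"yaw":0.2,"jaw":75},{"delta_pos":[-17.5,-20.7,-0.8],"yaw":0.2,"jaw":75},{"delta_pos":[-17.5,-20.7,-0.8],"yaw":0.2,"jaw":75}]'

```text
clock: 32.9
eef_pos: [449.1, -39.6, 150.8]
tcp_rot: [3.14, -0.0, 1.435]
contact_force: [1.0, -0.4, 0.2]
opening: 0.746
grasp_force: 0.0
```

```bash
python3 - <<'E'
from h import *
chk(False)
print(r.sense()['eef_pos'])
go(448.5,-39.5,14,1.43)
E
```

```text
--wrist
carton0 0.98 [321. 230.] 3068 top 39.4 rect [448.1 -37.9] [38.6 50. ] 82.3 rgb [117.  93.  63.]
carton0 0.66 [322. 346.] 2301 top 39.3 rect [ 434.6 -149.5] [50.  38.8] 11.5 rgb [109.  87.  61.]
[449.58514275 -39.00057096 150.563437  ]
go (448.5, -39.5, 14, 1.43) -> delta [-0.06 -0.1  13.66] yaw 0.006
```

play_rows --steps '[{"delta_pos":[0.1,-0.1,4.5],"yaw":0,"jaw":75},{"delta_pos":[0.1,-0.1,9],"yaw":0,"jaw":75},{"delta_pos":[0.1,-0.1,12],"yaw":0,"jaw":75},{"delta_pos":[0.1,-0.1,13.6],"yaw":0,"jaw":75},{"delta_pos":[0.1,-0.1,13.6],"yaw":0,"jaw":75},{"delta_pos":[0.1,-0.1,13.6],"yaw":0,"jaw":75},{"delta_pos":[0.1,-0.1,13.6],"yaw":0,"jaw":40},{"delta_pos":[0.1,-0.1,13.6],"yaw":0,"jaw":40}]'

```text
clock: 33.8
eef_pos: [448.6, -38.2, 15.4]
tcp_rot: [3.139, -0.0, 1.436]
contact_force: [-0.1, 0.1, -0.2]
opening: 0.581
grasp_force: 31.3
```

play_rows --steps '[{"delta_pos":[0,0,0],"yaw":0,"jaw":40},{"delta_pos":[0,0,0],"yaw":0,"jaw":40},{"delta_pos":[0,0,0],"yaw":0,"jaw":40},{"delta_pos":[0,0,-4],"yaw":0,"jaw":40},{"delta_pos":[0,0,-8],"yaw":0,"jaw":40},{"delta_pos":[0,0,-10.5],"yaw":0,"jaw":40},{"delta_pos":[0,0,-10.5],"yaw":0,"jaw":40},{"delta_pos":[0,0,-10.5],"yaw":0,"jaw":40}]'

```text
clock: 34.6
eef_pos: [447.7, -38.4, 119.8]
tcp_rot: [3.14, -0.0, 1.436]
contact_force: [-0.4, 0.6, -1.3]
opening: 0.583
grasp_force: 31.8
```

```bash
python3 - <<'E'
from h import *
p=lane(0.5,114.6-12);print(p,r.sense()['eef_pos'])
find('wrist',['carton0'],2)
go(p[0],p[1],120,1.636)
E
```

```text
[644.31415618 138.2145758 ] [447.67704754 -38.38980088 119.76353405]
carton0 0.61 [322. 311.] 11317 top 143.0 rect [446.7 -38.3] [39.3 50.9] 82.2 rgb [113.  89.  61.]
go (np.float64(644.3141561786467), np.float64(138.21457579962836), 120, 1.636) -> delta [20.15 17.21 -0.16] yaw -0.2
```

play_rows --steps '[{"delta_pos":[20.1,17.2,0],"yaw":-0.2,"jaw":40},{"delta_pos":[20.1,17.2,0],"yaw":-0.2,"jaw":40},{"delta_pos":[20.1,17.2,0],"yaw":-0.2,"jaw":40},{"delta_pos":[20.1,17.2,0],"yaw":-0.2,"jaw":40},{"delta_pos":[20.1,17.2,0],"yaw":-0.2,"jaw":40},{"delta_pos":[20.1,17.2,0],"yaw":-0.2,"jaw":40},{"delta_pos":[20.1,17.2,0],"yaw":-0.2,"jaw":40},{"delta_pos":[20.1,17.2,0],"yaw":-0.2,"jaw":40}]'

```text
clock: 35.5
eef_pos: [643.2, 137.1, 117.5]
tcp_rot: [-3.138, 0.001, 1.636]
contact_force: [-0.9, -0.9, -0.3]
opening: 0.579
grasp_force: 31.8
```

```bash
python3 - <<'E'
from h import *
find('wrist',['carton0'],2)
p=lane(0.2,114.6-12)
print(r.sense()['eef_pos'])
go(p[0],p[1],22.5,1.636)
E
```

```text
carton0 0.86 [324. 312.] 11237 top 141.9 rect [642.4 136.8] [50.1 38.6] 3.5 rgb [134. 107.  74.]
carton0 0.74 [326. 173.] 4828 top 46.0 rect [640.1 186.4] [50. 38.] 3.7 rgb [141. 111.  74.]
[643.27582022 136.51261534 118.35540642]
go (np.float64(644.0147936087869), np.float64(138.19502965507343), 22.5, 1.636) -> delta [0.16 0.08 9.59] yaw -0.001
```

play_rows --steps '[{"delta_pos":[0,0,3],"yaw":0,"jaw":40},{"delta_pos":[0,0,6],"yaw":0,"jaw":40},{"delta_pos":[0,0,8],"yaw":0,"jaw":40},{"delta_pos":[0,0,9],"yaw":0,"jaw":40},{"delta_pos":[0,0,9.5],"yaw":0,"jaw":40},{"delta_pos":[0,0,9.6],"yaw":0,"jaw":40},{"delta_pos":[0,0,9.6],"yaw":0,"jaw":40},{"delta_pos":[0,0,9.6],"yaw":0,"jaw":40}]'

```text
clock: 36.4
eef_pos: [645.6, 137.9, 24.4]
tcp_rot: [3.14, -0.0, 1.636]
contact_force: [-0.2, 0.0, -1.2]
opening: 0.582
grasp_force: 31.8
```

play_rows --steps '[{"delta_pos":[0.3,0,0.05],"yaw":0,"jaw":40},{"delta_pos":[0.6,0,0.05],"yaw":0,"jaw":40},{"delta_pos":[0.8,0,0.05],"yaw":0,"jaw":40},{"delta_pos":[0.95,0,0.05],"yaw":0,"jaw":40},{"delta_pos":[1.05,0,0.05],"yaw":0,"jaw":40},{"delta_pos":[1.15,0,0.05],"yaw":0,"jaw":40},{"delta_pos":[1.25,0,0.05],"yaw":0,"jaw":40},{"delta_pos":[1.25,0,0.05],"yaw":0,"jaw":40}]'

```text
clock: 37.2
eef_pos: [644.1, 149.6, 22.8]
tcp_rot: [-3.141, 0.001, 1.636]
contact_force: [-0.1, -5.1, 1.7]
opening: 0.578
grasp_force: 31.9
```

```bash
python3 - <<'E'
from h import *
s=r.sense();print(s['eef_pos'],s['contact_force'],inlane(s['eef_pos']))
find('wrist',['carton0'],2)
E
```

```text
[644.0673817  149.58653114  22.78818829] [-0.07331683 -5.05312293  1.71027335] [  0.99467613 113.96387088]
carton0 0.76 [322. 229.] 13572 top 45.5 rect [640.1 187.3] [50.4 38.3] 3.5 rgb [149. 118.  78.]
carton0 0.62 [320. 325.] 11035 top 46.8 rect [643.4 149.7] [50.6 39.2] 2.6 rgb [148. 117.  78.]
```

play_rows --steps '[{"delta_pos":[0,-0.1,0],"yaw":0,"jaw":40},{"delta_pos":[0.05,-0.1,0],"yaw":0,"jaw":40},{"delta_pos":[-0.03,-0.1,0.05],"yaw":0,"jaw":40},{"delta_pos":[-0.05,-0.1,0.05],"yaw":0,"jaw":45},{"delta_pos":[-0.05,-0.1,0.05],"yaw":0,"jaw":75},{"delta_pos":[-0.05,-0.1,0.05],"yaw":0,"jaw":75},{"delta_pos":[-0.05,-0.1,0.05],"yaw":0,"jaw":75},{"delta_pos":[-0.05,-0.1,-3],"yaw":0,"jaw":75}]'

```text
clock: 38.1
eef_pos: [640.1, 149.3, 49.4]
tcp_rot: [-3.135, 0.001, 1.636]
contact_force: [0.7, 0.1, -0.2]
opening: 0.75
grasp_force: 0.0
```

play_rows --steps '[{"delta_pos":[0,0,-4],"yaw":0,"jaw":75},{"delta_pos":[0,0,-8],"yaw":0,"jaw":75},{"delta_pos":[-3,0,-9],"yaw":0,"jaw":75},{"delta_pos":[-4,0,-9],"yaw":0,"jaw":75},{"delta_pos":[-4,0,-9],"yaw":0,"jaw":75},{"delta_pos":[-4,0,-9],"yaw":0,"jaw":75},{"delta_pos":[-4,0,-9],"yaw":0,"jaw":75},{"delta_pos":[-4,0,-9],"yaw":0,"jaw":75}]'

```text
clock: 38.9
eef_pos: [645.2, 110.4, 141.8]
tcp_rot: [-3.14, -0.0, 1.637]
contact_force: [1.0, 0.1, -0.5]
opening: 0.749
grasp_force: 0.0
```

```bash
python3 - <<'E'
from h import *
im,d=vision.grab_frame('wrist');save('w6.png',im)
chk()
print(r.sense()['eef_pos'])
go(435.5,-150.5,150,1.767)
E
```

```text
--wrist
carton0 0.88 [125. 468.] 98 top 27.0 rect [ 459.8 -151.1] [ 2.6 19.3] 10.6 rgb [90. 78. 64.]
carton0 0.68 [323. 128.] 4368 top 45.8 rect [640.2 186.7] [50.1 38.4] 2.8 rgb [153. 121.  80.]
carton0 0.62 [322. 188.] 3761 top 45.8 rect [642.8 148.7] [50.  38.1] 2.9 rgb [154. 122.  81.]
--top
carton0 0.9 [470. 286.] 234 top 41.8 rect [ 443.3 -357.5] [37.4 50.2] 4.7 rgb [123.  64.  76.]
carton0 0.85 [434. 280.] 249 top 41.6 rect [ 463.9 -269.1] [38.4 49.1] 83.8 rgb [93. 75. 47.]
carton0 0.77 [247. 205.] 169 top 48.0 rect [641.8 179.9] [49.1 29.9] 4.1 rgb [89. 71. 43.]
carton0 0.69 [385. 289.] 234 top 42.0 rect [ 436.  -151.4] [49.7 37.8] 11.4 rgb [95. 78. 50.]
carton0 0.58 [444. 322.] 259 top 41.5 rect [ 367.  -294.8] [38.1 50.2] 27.2 rgb [30. 30. 26.]
carton0 0.45 [260. 213.] 121 top 47.6 rect [639.2 149.9] [37.9 31.7] 0.7 rgb [89. 70. 42.]
knob_top 0.66 [434. 280.] 253 top 41.7 rect [ 463.9 -268.9] [38.3 49.5] 85.3 rgb [93. 75. 47.]
[645.73350098 109.89936463 142.73528715]
go (435.5, -150.5, 150, 1.767) -> delta [-24.61 -22.68  -0.73] yaw -0.131
```

View pics/w6.png

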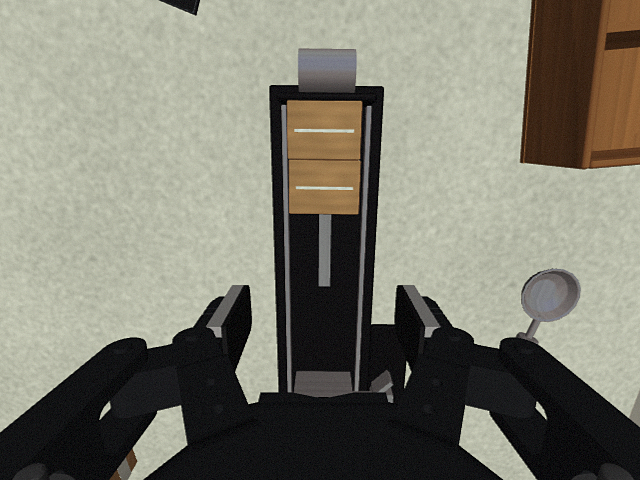

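play_rows --steps '[{"delta_pos":[-24.6,-22.7,-0.7],"yaw":-0.13,"jaw":75},{"delta_pos":[-24.6,-22.7,-0.7],"yaw":-0.13,"jaw":75},{"delta_pos":[-24.6,-22.7,-0.7],"yaw":-0.13,"jaw":75},{"delta_pos":[-24.6,-22.7,-0.7],"yaw":-0.13,"jaw":75},{"delta_pos":[-24.6,-22.7,-0.7],"yaw":-0.13,"jaw":75},{"delta_pos":[-24.6,-22.7,-0.7],"yaw":-0.13,"jaw":75},{"delta_pos":[-24.6,-22.7,-0.7],"yaw":-0.13,"jaw":75},{"delta_pos":[-24.6,-22.7,-0.7],"yaw":-0.13,"jaw":75}]'

```text
clock: 40.05
eef_pos: [432.6, -152.8, 150.0]
tcp_rot: [-3.141, 0.0, 1.763]
contact_force: [0.7, -0.0, 0.5]
opening: 0.747
grasp_force: 0.0
```

```bash
python3 - <<'E'
from h import *
vision.grab_frame('top');vision.grab_frame('top')
chk(False)
print(r.sense()['eef_pos'])
go(435,-150,14.5,1.767)
E
```

```text
--wrist
carton0 0.84 [328. 360.] 2284 top 39.3 rect [ 463.1 -267.5] [40.1 50.4] 84.3 rgb [104.  83.  58.]
carton0 0.76 [321. 229.] 3077 top 39.4 rect [ 434.7 -149.9] [50.  38.6] 12.3 rgb [111.  88.  59.]
[ 436.0242925  -150.20397926  150.0055603 ]
go (435, -150, 14.5, 1.767) -> delta [ 0.04 -0.1  13.55] yaw -0.001
```

play_rows --steps '[{"delta_pos":[0,-0.1,4.5],"yaw":-0.015,"jaw":75},{"delta_pos":[0,-0.1,9],"yaw":-0.015,"jaw":75},{"delta_pos":[0,-0.1,12],"yaw":-0.015,"jaw":75},{"delta_pos":[0,-0.1,13.55],"yaw":-0.015,"jaw":75},{"delta_pos":[0,-0.1,13.55],"yaw":-0.015,"jaw":75},{"delta_pos":[0,-0.1,13.55],"yaw":-0.015,"jaw":75},{"delta_pos":[0,-0.1,13.55],"yaw":-0.015,"jaw":40},{"delta_pos":[0,-0.1,13.55],"yaw":-0.015,"jaw":40}]'

```text
clock: 41.05
eef_pos: [435.4, -150.9, 15.4]
tcp_rot: [3.14, 0.001, 1.781]
contact_force: [-0.1, 0.4, 0.4]
opening: 0.578
grasp_force: 31.2
```

play_rows --steps '[{"delta_pos":[0,0,0],"yaw":0,"jaw":40},{"delta_pos":[0,0,0],"yaw":0,"jaw":40},{"delta_pos":[0,0,0],"yaw":0,"jaw":40},{"delta_pos":[0,0,-4],"yaw":0,"jaw":40},{"delta_pos":[0,0,-8],"yaw":0,"jaw":40},{"delta_pos":[0,0,-11.5],"yaw":0,"jaw":40},{"delta_pos":[0,0,-11.5],"yaw":0,"jaw":40},{"delta_pos":[0,0,-11.5],"yaw":0,"jaw":40}]'

```text
clock: 41.85
eef_pos: [434.7, -150.9, 130.2]
tcp_rot: [3.139, 0.001, 1.781]
contact_force: [-0.3, 0.8, -1.6]
opening: 0.581
grasp_force: 32.2
```

```bash
python3 - <<'E'
from h import *
vision.grab_frame('top')
p=lane(-0.8,76.2-12.5);print(p,r.sense()['eef_pos'])
find('wrist',['carton0'],2)
go(p[0],p[1],125,1.636)
E
```

```text
[645.55140179  99.31252928] [ 433.8770614  -150.62099818  129.10492855]
carton0 0.89 [318. 305.] 11364 top 152.5 rect [ 433.2 -149.8] [50.8 38.9] 11.9 rgb [111.  88.  60.]
carton0 0.88 [326. 382.] 1785 top 38.8 rect [ 461.9 -265.5] [33.6 50.8] 86.2 rgb [115.  91.  61.]
go (np.float64(645.5514017865437), np.float64(99.31252928140854), 125, 1.636) -> delta [20.   25.97  0.32] yaw 0.145
```

play_rows --steps '[{"delta_pos":[20,26,0.3],"yaw":0.145,"jaw":40},{"delta_pos":[20,26,0.3],"yaw":0.145,"jaw":40},{"delta_pos":[20,26,0.3],"yaw":0.145,"jaw":40},{"delta_pos":[20,26,0.3],"yaw":0.145,"jaw":40},{"delta_pos":[20,26,0.3],"yaw":0.145,"jaw":40},{"delta_pos":[20,26,0.3],"yaw":0.145,"jaw":40},{"delta_pos":[20,26,0.3],"yaw":0.145,"jaw":40},{"delta_pos":[20,26,0.3],"yaw":0.145,"jaw":40}]'

```text
clock: 42.8
eef_pos: [648.6, 102.5, 124.2]
tcp_rot: [-3.141, -0.001, 1.639]
contact_force: [0.5, -0.4, -1.2]
opening: 0.577
grasp_force: 32.1
```

```bash
python3 - <<'E'
from h import *
vision.grab_frame('top');vision.grab_frame('top')
find('wrist',['carton0'],3)
p=lane(-0.8,76.2-12.5)
print(r.sense()['eef_pos'])
go(p[0],p[1],22.5,1.636)
E
```

```text
carton0 0.95 [320. 303.] 11352 top 148.4 rect [645.   99.3] [50.8 39.2] 3.3 rgb [132. 105.  72.]
carton0 0.66 [325. 110.] 5317 top 46.0 rect [640.  186.4] [50.2 38.5] 2.2 rgb [138. 109.  72.]
[645.33267754  98.17505969 124.93993253]
go (np.float64(645.5514017865437), np.float64(99.31252928140854), 22.5, 1.636) -> delta [ 0.11  0.03 10.24] yaw -0.0
```

play_rows --steps '[{"delta_pos":[0,-0.05,3],"yaw":0,"jaw":40},{"delta_pos":[0,-0.05,6],"yaw":0,"jaw":40},{"delta_pos":[0,-0.05,8.5],"yaw":0,"jaw":40},{"delta_pos":[0,-0.05,9.6],"yaw":0,"jaw":40},{"delta_pos":[0,-0.05,10.1],"yaw":0,"jaw":40},{"delta_pos":[0,-0.05,10.2],"yaw":0,"jaw":40},{"delta_pos":[0,-0.05,10.2],"yaw":0,"jaw":40},{"delta_pos":[0,-0.05,10.2],"yaw":0,"jaw":40}]'

```text
clock: 43.8
eef_pos: [647.1, 99.1, 25.5]
tcp_rot: [3.14, -0.0, 1.636]
contact_force: [0.3, -0.0, -0.6]
opening: 0.579
grasp_force: 32.1
```

play_rows --steps '[{"delta_pos":[0.3,0,0.05],"yaw":0,"jaw":40},{"delta_pos":[0.6,0,0.05],"yaw":0,"jaw":40},{"delta_pos":[0.8,0,0.05],"yaw":0,"jaw":40},{"delta_pos":[0.95,0,0.05],"yaw":0,"jaw":40},{"delta_pos":[1.05,0,0.05],"yaw":0,"jaw":40},{"delta_pos":[1.15,0,0.05],"yaw":0,"jaw":40},{"delta_pos":[1.25,0,0.05],"yaw":0,"jaw":40},{"delta_pos":[1.25,0,0.05],"yaw":0,"jaw":40}]'

```text
clock: 44.6
eef_pos: [645.5, 110.9, 23.8]
tcp_rot: [-3.141, 0.001, 1.636]
contact_force: [-0.1, -4.5, -1.4]
opening: 0.578
grasp_force: 32.2
```

```bash
python3 - <<'E'
from h import *
find('wrist',['carton0'],3)
s=r.sense();print(s['eef_pos'],s['contact_force'],inlane(s['eef_pos']))
E
```

```text
carton0 0.64 [324. 227.] 13380 top 45.5 rect [642.7 149.3] [50.2 38.2] 3.5 rgb [147. 116.  77.]
carton0 0.61 [324. 319.] 11181 top 47.8 rect [644.6 111.7] [50.8 39.4] 4.4 rgb [145. 114.  76.]
carton0 0.57 [323. 118.] 17261 top 45.6 rect [640.1 187.3] [50.3 38.3] 3.5 rgb [147. 116.  77.]
[645.52006659 110.93011955  23.77332449] [ 0.03247064 -5.11789802 -0.48486705] [-7.43382875e-02  7.52949472e+01]
```

play_rows --steps '[{"delta_pos":[-0.05,0.05,0.1],"yaw":0,"jaw":40},{"delta_pos":[-0.05,0.05,0.2],"yaw":0,"jaw":40},{"delta_pos":[0.05,0.05,0.2],"yaw":0,"jaw":40},{"delta_pos":[0.05,0.05,0.2],"yaw":0,"jaw":40},{"delta_pos":[-0.05,0.05,0.2],"yaw":0,"jaw":45},{"delta_pos":[-0.05,0.05,0.2],"yaw":0,"jaw":75},{"delta_pos":[-0.05,0.05,0.2],"yaw":0,"jaw":75},{"delta_pos":[-0.05,0.05,0.2],"yaw":0,"jaw":75}]'

```text
clock: 45.5
eef_pos: [646.1, 111.5, 21.8]
tcp_rot: [3.141, -0.0, 1.636]
contact_force: [1.0, -0.2, 0.2]
opening: 0.748
grasp_force: 0.0
```

play_rows --steps '[{"delta_pos":[0,0,-3],"yaw":0,"jaw":75},{"delta_pos":[0,0,-7],"yaw":0,"jaw":75},{"delta_pos":[0,0,-11],"yaw":0,"jaw":75},{"delta_pos":[-3,0,-13],"yaw":0,"jaw":75},{"delta_pos":[-4,0,-13],"yaw":0,"jaw":75},{"delta_pos":[-4,0,-13],"yaw":0,"jaw":75},{"delta_pos":[-4,0,-13],"yaw":0,"jaw":75},{"delta_pos":[-4,0,-13],"yaw":0,"jaw":75}]'

```text
clock: 46.3
eef_pos: [647.7, 71.9, 150.2]
tcp_rot: [-3.139, -0.0, 1.636]
contact_force: [0.6, 0.4, 0.3]
opening: 0.749
grasp_force: 0.0
```

```bash
python3 - <<'E'
from h import *
chk()
print(r.sense()['eef_pos'])
go(463.4,-268.5,160,1.475)
E
```

```text
--wrist
carton0 0.93 [324. 182.] 3485 top 45.8 rect [645.7 111.3] [49.4 37.9] 3.7 rgb [154. 122.  81.]
carton0 0.85 [326.  71.] 4666 top 45.8 rect [640.4 187. ] [50.1 38.7] 3.6 rgb [152. 120.  80.]
carton0 0.64 [326. 127.] 4035 top 45.8 rect [642.7 149. ] [50. 38.] 3.8 rgb [153. 121.  81.]
--top
carton0 0.86 [445. 322.] 236 top 41.9 rect [ 367.2 -294.9] [37.4 49.8] 28.2 rgb [27. 27. 24.]
carton0 0.81 [434. 281.] 259 top 41.3 rect [ 463.6 -268.6] [38.  49.8] 82.1 rgb [93. 74. 46.]
carton0 0.67 [241. 204.] 100 top 48.0 rect [640.5 196.7] [49.5 15.2] 1.7 rgb [93. 73. 43.]
carton0 0.58 [471. 286.] 223 top 41.8 rect [ 443.9 -357.7] [36.3 51.1] 5.9 rgb [123.  63.  75.]
carton0 0.53 [269. 206.] 109 top 48.2 rect [643.7 137.6] [47.6 17.3] 0.2 rgb [87. 68. 38.]
carton0 0.51 [273. 208.] 186 top 47.8 rect [646.1 109.8] [48.9 37.8] 3.4 rgb [84. 67. 40.]
knob_top 0.7 [335. 199.] 33 top 82.8 rect [654.9 -36. ] [13.5 12.3] 4.1 rgb [46. 46. 45.]
[648.49197589  71.55262745 151.37467288]
go (463.4, -268.5, 160, 1.475) -> delta [-32.72 -20.7   -0.86] yaw 0.161
```

play_rows --steps '[{"delta_pos":[-32.6,-20.7,-0.9],"yaw":0.16,"jaw":75},{"delta_pos":[-32.6,-20.7,-0.9],"yaw":0.16,"jaw":75},{"delta_pos":[-32.6,-20.7,-0.9],"yaw":0.16,"jaw":75},{"delta_pos":[-32.6,-20.7,-0.9],"yaw":0.16,"jaw":75},{"delta_pos":[-32.6,-20.7,-0.9],"yaw":0.16,"jaw":75},{"delta_pos":[-32.6,-20.7,-0.9],"yaw":0.16,"jaw":75},{"delta_pos":[-32.6,-20.7,-0.9],"yaw":0.16,"jaw":75},{"delta_pos":[-32.6,-20.7,-0.9],"yaw":0.16,"jaw":75}]'

```text
clock: 47.4
eef_pos: [461.8, -269.8, 161.1]
tcp_rot: [3.141, 0.001, 1.475]
contact_force: [1.1, 0.2, -0.4]
opening: 0.748
grasp_force: 0.0
```

```bash
python3 - <<'E'
from h import *
for i in range(3): vision.grab_frame('top')
chk(False)
print(r.sense()['eef_pos'])
go(463,-267.5,14.5,1.475)
E
```

```text
--wrist
carton0 0.97 [308. 318.] 2264 top 39.3 rect [ 442.  -355.8] [38.2 51.2] 3.1 rgb [151.  76.  92.]
carton0 0.95 [324. 225.] 2814 top 39.4 rect [ 463. -267.] [38.3 49.9] 84.9 rgb [121.  96.  64.]
[ 463.4875528  -267.39460393  160.80786468]
go (463, -267.5, 14.5, 1.475) -> delta [-0.02 -0.05 14.63] yaw 0.0
```

play_rows --steps '[{"delta_pos":[0,-0.05,4.5],"yaw":0,"jaw":75},{"delta_pos":[0,-0.05,9],"yaw":0,"jaw":75},{"delta_pos":[0,-0.05,12.5],"yaw":0,"jaw":75},{"delta_pos":[0,-0.05,14.6],"yaw":0,"jaw":75},{"delta_pos":[0,-0.05,14.6],"yaw":0,"jaw":75},{"delta_pos":[0,-0.05,14.6],"yaw":0,"jaw":75},{"delta_pos":[0,-0.05,14.6],"yaw":0,"jaw":40},{"delta_pos":[0,-0.05,14.6],"yaw":0,"jaw":40}]'

```text
clock: 48.45
eef_pos: [464.1, -267.9, 16.3]
tcp_rot: [3.139, 0.001, 1.476]
contact_force: [0.5, -0.1, 0.8]
opening: 0.577
grasp_force: 31.7
```

play_rows --steps '[{"delta_pos":[0,0,0],"yaw":0,"jaw":40},{"delta_pos":[0,0,0],"yaw":0,"jaw":40},{"delta_pos":[0,0,0],"yaw":0,"jaw":40},{"delta_pos":[0,0,-4],"yaw":0,"jaw":40},{"delta_pos":[0,0,-8],"yaw":0,"jaw":40},{"delta_pos":[0,0,-12],"yaw":0,"jaw":40},{"delta_pos":[0,0,-14],"yaw":0,"jaw":40},{"delta_pos":[0,0,-14],"yaw":0,"jaw":40}]'

```text
clock: 49.25
eef_pos: [464.7, -268.7, 158.7]
tcp_rot: [3.135, 0.003, 1.476]
contact_force: [0.1, -0.1, -0.2]
opening: 0.573
grasp_force: 32.0
```

```bash
python3 - <<'E'
from h import *
for i in range(3): vision.grab_frame('top')
p=lane(-0.5,37.5-12);print(p,r.sense()['eef_pos'])
find('wrist',['carton0'],2)
go(p[0],p[1],155,1.636)
E
```

```text
[648.3396401   61.21324153] [ 462.23607113 -267.29772598  154.27884427]
carton0 0.92 [214. 268.] 2742 top 38.9 rect [ 364.8 -294.3] [38.9 50. ] 28.4 rgb [9. 9. 9.]
carton0 0.56 [320. 311.] 11151 top 176.8 rect [ 461.3 -267.5] [39.3 50.7] 83.8 rgb [123.  98.  67.]
go (np.float64(648.3396400963979), np.float64(61.21324153048778), 155, 1.636) -> delta [34.45 15.44 -0.14] yaw -0.16
```

play_rows --steps '[{"delta_pos":[34.4,15.4,-0.1],"yaw":-0.16,"jaw":40},{"delta_pos":[34.4,15.4,-0.1],"yaw":-0.16,"jaw":40},{"delta_pos":[34.4,15.4,-0.1],"yaw":-0.16,"jaw":40},{"delta_pos":[34.4,15.4,-0.1],"yaw":-0.16,"jaw":40},{"delta_pos":[34.4,15.4,-0.1],"yaw":-0.16,"jaw":40},{"delta_pos":[34.4,15.4,-0.1],"yaw":-0.16,"jaw":40},{"delta_pos":[34.4,15.4,-0.1],"yaw":-0.16,"jaw":40},{"delta_pos":[34.4,15.4,-0.1],"yaw":-0.16,"jaw":40}]'

```text
clock: 50.3
eef_pos: [649.6, 63.9, 154.2]
tcp_rot: [-3.14, -0.001, 1.638]
contact_force: [0.5, 0.2, -0.5]
opening: 0.577
grasp_force: 31.9
```

```bash
python3 - <<'E'
from h import *
for i in range(4): vision.grab_frame('top')
find('wrist',['carton0'],4)
p=lane(-0.5,37.5-12)
print(r.sense()['eef_pos'])
go(p[0],p[1],22,1.636)
E
```

```text
carton0 0.86 [323. 309.] 11174 top 177.4 rect [647.3  59.3] [50.5 39.4] 3.7 rgb [134. 107.  74.]
carton0 0.72 [328.  54.] 4704 top 45.9 rect [640.2 186. ] [49.9 38.7] 2.8 rgb [140. 111.  73.]
carton0 0.58 [322. 166.] 3605 top 45.9 rect [645.2 110.6] [50.1 38.1] 3.5 rgb [140. 110.  73.]
carton0 0.58 [323. 114.] 4151 top 45.9 rect [642.5 148.3] [50.  39.1] 3.3 rgb [140. 111.  73.]
[647.60266557  59.32899604 154.75527375]
go (np.float64(648.3396400963979), np.float64(61.21324153048778), 22, 1.636) -> delta [ 0.18  0.09 13.28] yaw -0.001
```

play_rows --steps '[{"delta_pos":[0.15,0,4],"yaw":0,"jaw":40},{"delta_pos":[0.15,0,8],"yaw":0,"jaw":40},{"delta_pos":[0.15,0,11],"yaw":0,"jaw":40},{"delta_pos":[0.15,0,12.5],"yaw":0,"jaw":40},{"delta_pos":[0.15,0,13.1],"yaw":0,"jaw":40},{"delta_pos":[0.15,0,13.2],"yaw":0,"jaw":40},{"delta_pos":[0.15,0,13.2],"yaw":0,"jaw":40},{"delta_pos":[0.15,0,13.2],"yaw":0,"jaw":40}]'

```text
clock: 51.4
eef_pos: [649.7, 61.8, 25.4]
tcp_rot: [3.139, -0.0, 1.636]
contact_force: [-0.1, 0.3, -1.0]
opening: 0.58
grasp_force: 32.0
```

play_rows --steps '[{"delta_pos":[0.3,0,0.05],"yaw":0,"jaw":40},{"delta_pos":[0.6,0,0.05],"yaw":0,"jaw":40},{"delta_pos":[0.8,0,0.05],"yaw":0,"jaw":40},{"delta_pos":[0.95,0,0.05],"yaw":0,"jaw":40},{"delta_pos":[1.05,0,0.05],"yaw":0,"jaw":40},{"delta_pos":[1.15,0,0.05],"yaw":0,"jaw":40},{"delta_pos":[1.25,0,0.05],"yaw":0,"jaw":40},{"delta_pos":[1.25,0,0.05],"yaw":0,"jaw":40}]'

```text
clock: 52.2
eef_pos: [647.8, 74.0, 23.2]
tcp_rot: [-3.141, 0.0, 1.636]
contact_force: [0.0, -2.7, -0.8]
opening: 0.582
grasp_force: 31.9
```

```bash
python3 - <<'E'
from h import *
find('wrist',['carton0'],4)
s=r.sense();print(s['eef_pos'],s['contact_force'],inlane(s['eef_pos']))
E
```

```text
carton0 0.96 [322. 324.] 10765 top 46.4 rect [647.2  73.4] [50.1 39. ] 3.3 rgb [145. 115.  76.]
carton0 0.87 [323. 123.] 17377 top 45.6 rect [642.5 149.3] [50.2 38.5] 3.2 rgb [146. 115.  76.]
carton0 0.75 [326.  33.] 10063 top 45.6 rect [640.8 176.7] [50.3 18.6] 3.5 rgb [141. 109.  70.]
carton0 0.57 [324. 228.] 13436 top 45.5 rect [645.3 111.2] [50.4 38.7] 4.0 rgb [146. 115.  76.]
[647.78751179  74.03073957  23.25849749] [ 0.13990136 -1.89273344 -0.71535818] [-0.21584626 38.32623711]
```

play_rows --steps '[{"delta_pos":[0,0.05,0.1],"yaw":0,"jaw":40},{"delta_pos":[0.08,0.05,0.12],"yaw":0,"jaw":40},{"delta_pos":[0.12,0.05,0.12],"yaw":0,"jaw":40},{"delta_pos":[0.12,0.05,0.12],"yaw":0,"jaw":40},{"delta_pos":[0.03,0.05,0.12],"yaw":0,"jaw":45},{"delta_pos":[0.03,0.05,0.12],"yaw":0,"jaw":75},{"delta_pos":[0.03,0.05,0.12],"yaw":0,"jaw":75},{"delta_pos":[0.03,0.05,0.12],"yaw":0,"jaw":75}]'

```text
clock: 53.1
eef_pos: [648.3, 75.0, 22.0]
tcp_rot: [3.142, -0.0, 1.636]
contact_force: [0.8, 0.8, -0.1]
opening: 0.751
grasp_force: 0.0
```

play_rows --steps '[{"delta_pos":[0,0,-3],"yaw":0,"jaw":75},{"delta_pos":[0,0,-7],"yaw":0,"jaw":75},{"delta_pos":[0,0,-11],"yaw":0,"jaw":75},{"delta_pos":[0,0,-15],"yaw":0,"jaw":75},{"delta_pos":[-3,0,-17],"yaw":0,"jaw":75},{"delta_pos":[-4,0,-17],"yaw":0,"jaw":75},{"delta_pos":[-4,0,-17],"yaw":0,"jaw":75},{"delta_pos":[-4,0,-17],"yaw":0,"jaw":75}]'

```text
clock: 53.9
eef_pos: [649.9, 35.0, 190.4]
tcp_rot: [-3.139, -0.001, 1.635]
contact_force: [-0.3, 1.0, -0.1]
opening: 0.744
grasp_force: 0.0
```

```bash
python3 - <<'E'
from h import *
im,d,P=find('wrist',['carton0'],5);save('w7.png',im)
im,d,P=find('scene',['knob_top','carton0','capsule0','cup','jar'],7,0.45);save('s7.png',im)
E
```

```text
carton0 0.93 [322. 133.] 2990 top 45.5 rect [645.1 111. ] [50.2 38.8] 2.8 rgb [146. 115.  76.]
carton0 0.72 [326.  82.] 3375 top 45.5 rect [642.6 149.5] [49.9 38.4] 3.3 rgb [145. 115.  76.]
carton0 0.6 [326.  28.] 3707 top 45.5 rect [640.  186.3] [50. 38.] 2.9 rgb [145. 114.  76.]
knob_top 0.71 [274. 288.] 41 top 77.7 rect [658.  -33.9] [ 9.8 15.7] 41.6 rgb [60. 56. 54.]
carton0 0.93 [355. 317.] 562 top 48.4 rect [645.3 108.6] [52.1 39. ] 2.7 rgb [128.  95.  60.]
carton0 0.88 [190. 179.] 277 top 42.6 rect [ 441.4 -358.4] [42.3 51.4] 3.3 rgb [148.  67.  83.]
carton0 0.73 [375. 324.] 580 top 48.4 rect [642.1 146.7] [53.  38.7] 5.4 rgb [128.  94.  59.]
carton0 0.68 [329. 308.] 548 top 48.5 rect [647.5  70.9] [52.9 39. ] 4.9 rgb [125.  92.  58.]
carton0 0.66 [396. 325.] 582 top 48.4 rect [639.6 185.2] [52.2 37.2] 2.0 rgb [129.  95.  59.]
carton0 0.6 [233. 167.] 255 top 42.6 rect [ 365.5 -297.3] [42.6 50.7] 31.6 rgb [16. 15. 14.]
capsule0 0.8 [511. 288.] 371 top 59.4 rect [484.4 346.9] [45.5 40. ] 4.9 rgb [119. 114. 112.]
capsule0 0.77 [506. 299.] 141 top 33.2 rect [500.3 343.2] [42.1 24.5] 75.1 rgb [125. 119. 116.]
cup 0.75 [162. 206.] 272 top 58.1 rect [ 553.2 -348.6] [73.2 64.7] 10.3 rgb [125. 110.  99.]
jar 0.61 [183. 233.] 513 top 86.9 rect [ 610.9 -262.1] [55.6 54.3] 20.4 rgb [122. 120. 111.]
jar 0.58 [355. 316.] 549 top 48.4 rect [645.2 109. ] [52.2 37.8] 3.1 rgb [128.  94.  59.]
```

View pics/w7.png

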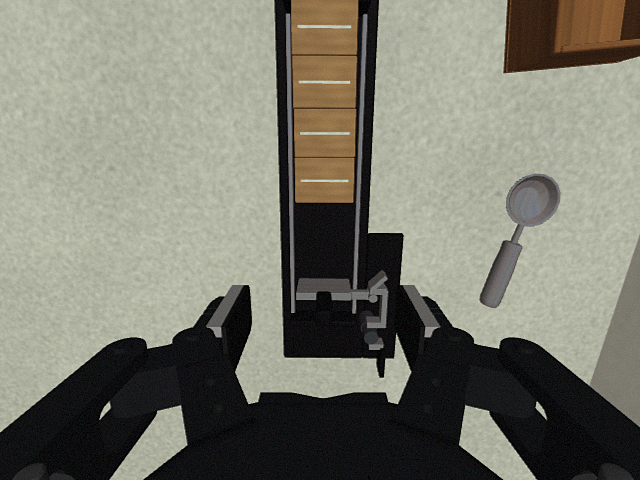

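View pics/s7.png

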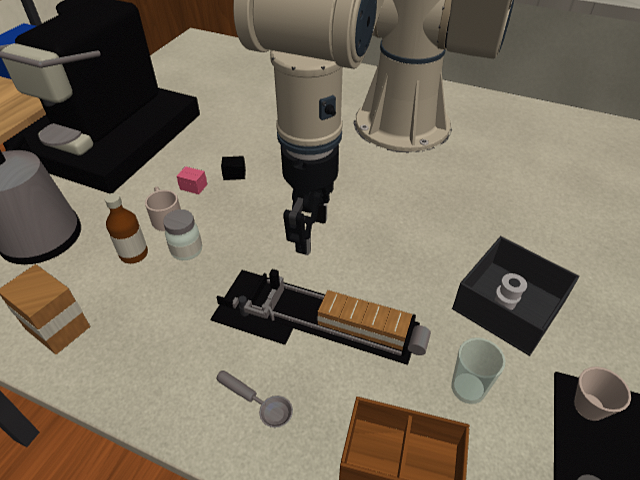

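```bash
python3 -c "
from rig import r
print(r.sign_off())"
```

```text
the job is handed in; nothing more can be done
None
```

I handed the job in: both used capsules are in the bin, the pusher is cocked on its catch, and all four stock cartons stand upright and flush in the lane against the front stop, as the last pictures show; no verdict came back at hand-in.

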